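# Show a valve block's ported faces to the inspection camera, then seat it in its nest

## Task

Pick up the upright valve block and show its three ported faces to the inspection camera in turn: first the face with one port, then the face with two, then the face with three, each time holding the block upright and still for about a second with that face square to the lens, its middle on the lens axis and about 60 mm in front of the glass. Then stand the block in the square nest, either way round, press it down gently until the line round its foot is level with the rim, and let go. Do not touch the camera and do not disturb the other things on the bench.

Things in the scene. Friction and masses are not known exactly. Their poses are not given: they have to be found in the camera images.
- block: Aluminium valve block, loose, upright: 44 x 44 mm, 130 mm tall, about 0.4 kg. Origin at the centre of its underside, z up. Its -y side has one round port, its -x side two (one above the other), its +y side three; the +x side is plain. Ports 17 mm across, at most 1.2 mm proud, centred 60 mm up; sides plain from 95 mm up. Dark line round it 20 mm above the foot.
- port1_face (a point): Middle of the one-port face of the block, on its surface, 60 mm above the foot (block frame: 0, -22, 60 mm). Axes as the block.
- port2_face (a point): Middle of the two-port face of the block (block frame: -22, 0, 60 mm). Axes as the block.
- port3_face (a point): Middle of the three-port face of the block (block frame: 0, 22, 60 mm). Axes as the block.
- block_middle (a point): Point on the block's long axis, 60 mm above the foot. Axes as the block.
- camera: Inspection camera on a post, fixed to the bench. Origin at bench level; the lens looks level along its own -x, 150 mm up. Grey base plate 110 x 90 mm reaches 45 mm in front of the origin; grey head 50 mm wide and high, its top 175 mm up, reaches 54 mm behind the origin.
- lens (a point): Centre of the lens glass (47 mm wide black front ring), 60 mm in front of the camera's origin, 150 mm above the bench. Axes as the camera: it looks along -x, z is up.
- nest: Steel nest, fixed to the bench: base plate 110 x 110 x 10 mm with a square pocket 49 x 49 mm inside four 10 mm walls, rim 38 mm above the bench. Origin under the pocket's centre at bench level; x and y run along the pocket's sides. The pocket's black floor lies 12 mm below the rim at the start.
- nest_floor (a joint): Travel of the nest's floor in m, positive down: 0 as found (floor 12 mm below the rim), 0.008 fully home (20 mm below the rim). It is stiff (about 10 N), does not sink under the block's weight and stays where it is pressed to.
- spray_can: Bystander: white spray can, 66 mm across, 159 mm tall, loose. Origin at the centre of its underside.
- oil_bottle: Bystander: yellow oil bottle with red spout, 43 mm across, 118 mm tall, loose. Origin at the centre of its underside.
- tape_roll: Bystander: roll of tape lying flat, 100 mm across, 25 mm high, loose. Origin at the centre of its underside.
- v_block: Bystander: small steel V block, 40 x 35 x 30 mm, loose. Origin at the centre of its underside.
Not all that is in view belongs to the job. Leave any green or orange look-alike of the block alone.

How it is judged (in metres and radians):
On the way, in this order (a step that is already met when the one before it is completed fails the run):
1. the one-port face is held still before the lens for 0.4 s: 40 to 80 mm from the glass, its middle within 12 mm of the lens axis, facing it square within 10 degrees, block upright within 10 degrees (x of port1_face in the frame of lens between -0.08 and -0.04 m and y of port1_face in the frame of lens between -0.012 and 0.012 m and z of port1_face in the frame of lens between -0.012 and 0.012 m and x of block_middle in the frame of lens below -0.06 m and angle between the y axis of block and the x axis of camera, either way round below 0.175 rad and angle between block's own z axis and vertical below 0.175 rad and linear speed of block below 0.03 m/s and angular speed of block below 0.25 rad/s), for 0.4 s.
2. the two-port face is held still before the lens for 0.4 s: 40 to 80 mm from the glass, its middle within 12 mm of the lens axis, facing it square within 10 degrees, block upright within 10 degrees (x of port2_face in the frame of lens between -0.08 and -0.04 m and y of port2_face in the frame of lens between -0.012 and 0.012 m and z of port2_face in the frame of lens between -0.012 and 0.012 m and x of block_middle in the frame of lens below -0.06 m and angle between the x axis of block and the x axis of camera, either way round below 0.175 rad and angle between block's own z axis and vertical below 0.175 rad and linear speed of block below 0.03 m/s and angular speed of block below 0.25 rad/s), for 0.4 s.
3. the three-port face is held still before the lens for 0.4 s: 40 to 80 mm from the glass, its middle within 12 mm of the lens axis, facing it square within 10 degrees, block upright within 10 degrees (x of port3_face in the frame of lens between -0.08 and -0.04 m and y of port3_face in the frame of lens between -0.012 and 0.012 m and z of port3_face in the frame of lens between -0.012 and 0.012 m and x of block_middle in the frame of lens below -0.06 m and angle between the y axis of block and the x axis of camera, either way round below 0.175 rad and angle between block's own z axis and vertical below 0.175 rad and linear speed of block below 0.03 m/s and angular speed of block below 0.25 rad/s), for 0.4 s.
At the end, for the whole second after the job is handed in: After the three faces have been shown in order, the block stands upright (within 3.4 degrees) in the nest's pocket, centred within 5 mm, its foot no more than 22 mm above the bench, the nest's floor pressed at least 6.5 mm of its 8 mm down, the block at rest and released (horizontal distance between block and nest below 0.005 m and angle between block's own z axis and vertical below 0.06 rad and value of joint nest_floor above 0.0065 m and height (world z) of block below 0.022 m and linear speed of block below 0.01 m/s and contact force between block and the fingers below 0.1 N); the robot touches nothing.
It fails at once if the camera is touched by the robot or the block (contact force between camera and anything else above 1 N).
It fails at once if the block is pressed into the nest harder than 60 N (contact force between block and nest above 60 N).
It fails at once if the spray can, oil bottle, tape roll or V block is moved more than 20 mm or tipped over (distance of any of spray_can, oil_bottle, tape_roll, v_block from where it was at the start of the episode above 0.02 m or angle between any of spray_can, oil_bottle, tape_roll, v_block's own z axis and vertical above 0.4 rad).
It also fails if it takes over 54 s, if anything falls off the work surface, if the arm or the gripper's body presses on something with over 40 N, if the wrist force passes 120 N, or if a joint passes its speed limit or range.

## Robot

A 6-joint arm with a two-finger parallel gripper is mounted at the origin on a cart in front of the work surface, level with it; the furniture and walls round the work are solid. World frame = base frame: x ahead of the robot, y to its left, z up, the work surface at z = 0. Lengths are in m, angles in degrees, forces in N, time in s.
With the tool pointing down it reaches from about 0.25 to 0.8 m from the base axis. Payload 3.9 kg.
Tool frame: the origin (TCP) lies midway between the tips of the shut fingers; the grasp point (between the pads) lies 19 mm behind it; y points along the fingers, x is the direction in which the jaws open and shut, and the axes are right-handed (so a half turn about y gives the same grasp; the last joint's range is limited). The gripper opens to 85 mm and grips with 20 to 120 N. Pads are 22 mm wide; open, the fingers measure 114 mm over their backs; the gripper's body (76 mm by 85 mm) begins 54 mm behind the grasp point. The pads swing forward as they close: fully open they stand 13 mm farther back than shut.
Start: joints at [-71.849, 14.897, -7.913, 67.191, 0, 90], TCP at [0.164, -0.499, 0.231] pointing down, gripper open.
Joint ranges: [-159.42, 159.42], [-47.68, 98.78], [-73.54, 78.23], [-108.79, 121.32], [-90, 84.71], [-180, 180]. Speed limits (degrees/s): [147.25, 147.25, 180, 180, 180, 180].

## Interface

Orientations are given as [roll, pitch, yaw] about the fixed x, y, z axes, in that order (R = Rz(yaw) Ry(pitch) Rx(roll)).
In Python, from cell import * gives the robot as it stands.
- The arm moves only by the tool arm_command, never from a script. Its arguments are lists of equal length, an entry for each row: "dp": the shift along the tool's x, y, z in m, a list of three; "rot": the turn, a rotation vector about the tool's x, y, z in degrees, a list of three; "jaw": the gripper's target within -1 to 1 (fully open at 1, half-way at 0, shut at -1). In form: {"dp": [[x, y, z], ...], "rot": [[wx, wy, wz], ...], "jaw": [jaw, ...]}. A call has 1 to 10 rows; each row shifts and turns the commanded pose from where the row before left it, along the tool's axes as they then stand; what a row does not reach is not made up. A row lasts 1/12 s, in which the tool goes at most 41.7 mm and 7.16 degrees, less where a joint would pass 70% of its speed; a pose out of reach is approached as far as the arm can. A call with a gripper value outside its range is refused whole. The fingers move at their own pace and stop on an object; "grip_force" is the grip in N (left out, the last holds). Time passes only in rows, so rows that do not move let the fingers close. It gives the time, the measured TCP pose, the force and the opening at its end, in the units of the state.
- sense(): the state, without advancing time (a new reading comes with each control period).
- capture(name): name is "scene" or "top"; returns (picture, depth): 384x512x3 uint8, red, green, blue; 384x512 float32, m along the optical axis (not along the pixel's ray), 0 where there is no reading.
- camera_model(name): a dict with "K" (3x3 intrinsics, pixels), "cam_to_world" (4x4, takes a point from camera to world coordinates). Camera axes: x right, y up, looking along -z (the intrinsics and any distortion apply to the point x, -y, -z); pixel columns grow to the right and rows downward; lengths in m; the calibration is good to about 2 mm. A picture is of the moment at which its call begins. camera_model takes no time and is no camera call.
- close_job(): hands the job in, once; it reports no verdict.
The state is a dict: "t": time; "qpos": joint angles; "qvel": joint speeds; "effort": joint torques, N m; "eef_pos": TCP position; "orientation": TCP orientation; "wrist_force": force on the tool from outside, world axes, zero at the start; "wrist_torque": the same for the moment, N m; "width": finger opening in m.
Only numpy, scipy, OpenCV 4.12 (cv2) and the standard library are available. Lean on these libraries where they do the work, as an engineer would, in place of code of your own. Each camera call takes 0.05 s, during which the arm holds its last target.

## Working session

There is one attempt and no reset: what is moved stays moved. The work goes in short steps, Python scripts to look and compute and a tool call to move; the robot and the scene stay as the last step left them, time stands still between calls to the robot, and variables do not carry over. Pictures are saved under pics/ and viewed, and the job is handed in when it is done.

Besides the shell and the picture viewer there is one more tool, called after ">>>" in YAML: its name, and indented under it one key for each argument. arm_command: Moves the arm, as the interface text tells. Its arguments: {"type":"object","properties":{"dp":{"type":"array","items":{"type":"array","items":{"type":"number"}}},"rot":{"type":"array","items":{"type":"array","items":{"type":"number"}}},"jaw":{"type":"array","items":{"type":"number"}},"grip_force":{"type":"number"}},"required":["dp","rot","jaw"]}

```bash
mkdir -p pics; ls; python3 - <<'E'
from cell import *
import numpy as np, cv2
np.set_printoptions(precision=4,suppress=True)
print(sense())
for n in ("scene","top"):
    p,d=capture(n); m=camera_model(n); print(n,m)
    cv2.imwrite(f"pics/{n}0.png",cv2.cvtColor(p,cv2.COLOR_RGB2BGR)); np.savez(f"{n}0.npz",p=p,d=d)
E
```

```text
pics
{'t': 0.0, 'qpos': array([-71.848 ,  14.937 ,  -7.9858,  67.19  ,   0.0015,  90.    ]), 'qvel': array([ 0.0096,  0.0231, -0.0537, -0.0533,  0.0051, -0.032 ]), 'effort': array([  0.0004, -40.5677,  25.3923,   0.0185,   0.0003,  -0.    ]), 'eef_pos': array([ 0.1634, -0.4982,  0.2305]), 'orientation': array([-89.9985,   0.1128, -71.8481]), 'wrist_force': array([ 0.4078, -0.5251,  0.0708]), 'wrist_torque': array([-0.0099, -0.0038, -0.0221]), 'width': 0.08555863874492986}
scene {'K': array([[451.2687,   0.    , 262.7529],
       [  0.    , 451.2687, 201.2822],
       [  0.    ,   0.    ,   1.    ]]), 'cam_to_world': array([[-0.6646,  0.4113, -0.6238, -0.304 ],
       [-0.7472, -0.3719,  0.5509,  0.6415],
       [-0.0054,  0.8322,  0.5544,  0.8475],
       [ 0.    ,  0.    ,  0.    ,  1.    ]])}
top {'K': array([[346.7508,   0.    , 255.6785],
       [  0.    , 346.7508, 190.7817],
       [  0.    ,   0.    ,   1.    ]]), 'cam_to_world': array([[ 0.0147,  0.9881, -0.153 ,  0.3573],
       [-0.9998,  0.0163,  0.0091, -0.0505],
       [ 0.0115,  0.1528,  0.9882,  1.283 ],
       [ 0.    ,  0.    ,  0.    ,  1.    ]])}
```

View pics/scene0.png

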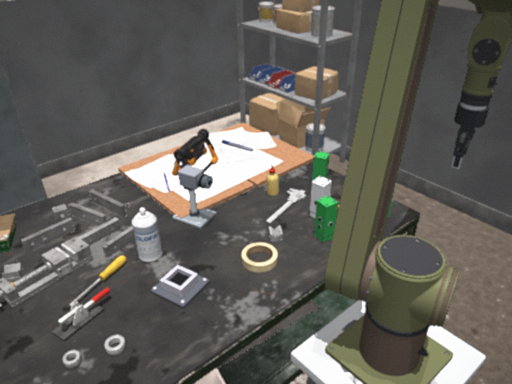

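View pics/top0.png

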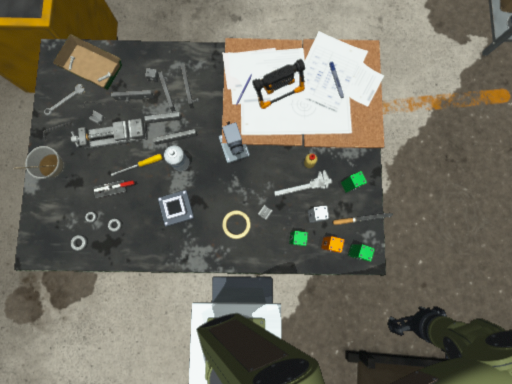

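```bash
python3 - <<'E'
import numpy as np, cv2
t=np.load("top0.npz"); s=np.load("scene0.npz")
a=cv2.resize(t['p'][140:280,270:390],None,fx=4,fy=4,interpolation=cv2.INTER_CUBIC)
b=cv2.resize(s['p'][140:250,230:350],None,fx=4.9,fy=4.9,interpolation=cv2.INTER_CUBIC)
cv2.imwrite("pics/zt.png",a[:,:,::-1]);cv2.imwrite("pics/zs.png",b[:,:,::-1])
c=cv2.resize(t['p'][110:240,140:270],None,fx=4.5,fy=4.5,interpolation=cv2.INTER_CUBIC)
d=cv2.resize(s['p'][140:310,140:290],None,fx=3.5,fy=3.5,interpolation=cv2.INTER_CUBIC)
cv2.imwrite("pics/zt2.png",c[:,:,::-1]);cv2.imwrite("pics/zs2.png",d[:,:,::-1])
E
```

```text
(no output)
```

View pics/zt.png

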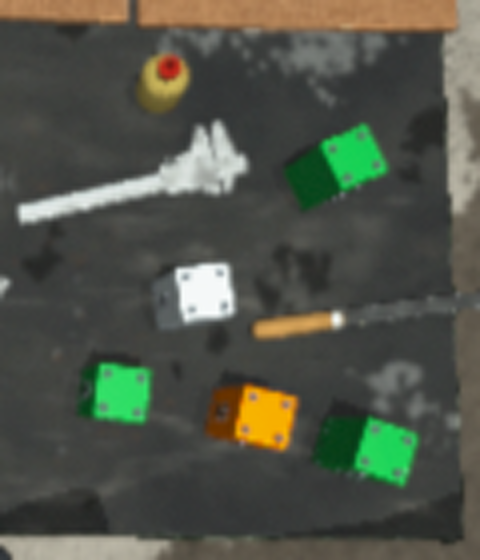

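View pics/zs.png

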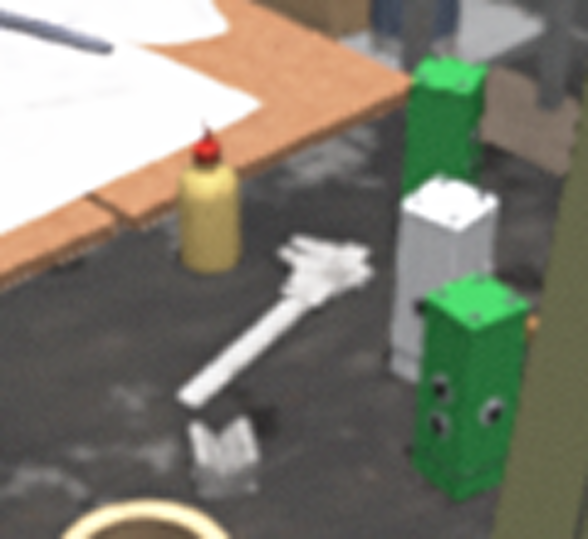

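View pics/zt2.png

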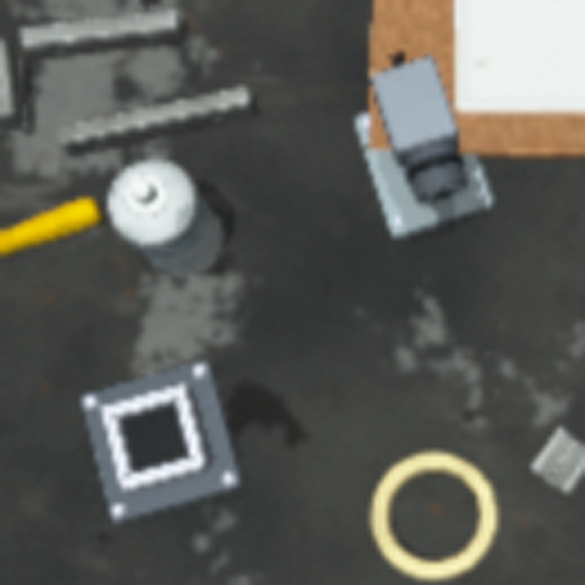

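View pics/zs2.png

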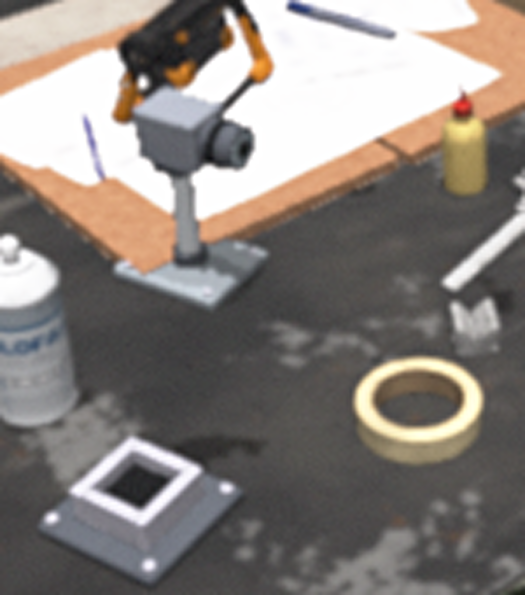

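```bash
python3 - <<'E'
import numpy as np, cv2
t=np.load("top0.npz"); s=np.load("scene0.npz")
a=cv2.resize(t['p'][198:228,302:342],None,fx=10,fy=10,interpolation=cv2.INTER_NEAREST)
b=cv2.resize(s['p'][170:225,300:345],None,fx=10,fy=10,interpolation=cv2.INTER_NEAREST)
h=np.zeros((550,850,3),np.uint8);h[:300,:400]=a;h[:550,400:850]=b
h=cv2.resize(h,(780,505))
cv2.imwrite("pics/z3.png",h[:,:,::-1])
d=t['d']; print(d[205:222,308:332:2].round(3))
E
```

```text
[[1.293 1.297 1.294 1.293 1.295 1.292 1.294 1.295 1.296 1.294 1.293 1.295]
 [1.292 1.291 1.294 1.293 1.297 1.165 1.161 1.163 1.166 1.161 1.297 1.299]
 [1.292 1.297 1.292 1.162 0.    1.162 1.163 1.165 1.165 1.159 1.289 1.293]
 [1.292 1.294 1.186 1.157 1.162 1.158 1.159 1.165 1.157 1.159 1.29  1.294]
 [1.291 1.224 1.191 1.16  1.16  1.166 1.161 1.157 1.156 1.16  1.292 1.294]
 [1.27  1.232 1.192 1.165 1.161 1.161 1.161 1.161 1.159 1.164 1.29  1.293]
 [1.276 1.234 1.192 1.16  1.159 1.161 1.159 1.16  1.159 1.16  1.291 1.286]
 [1.278 1.237 1.195 1.158 1.16  1.157 1.157 1.161 1.154 1.163 1.289 1.292]
 [1.274 1.234 1.202 1.16  1.158 1.158 1.159 1.158 1.158 1.157 1.292 1.288]
 [1.281 1.235 1.202 1.164 1.155 1.158 1.154 1.155 1.16  1.157 1.291 1.288]
 [1.283 1.24  1.204 1.17  1.156 1.155 1.158 1.157 1.158 1.158 1.292 1.292]
 [1.291 1.243 1.21  1.174 1.162 1.153 1.155 1.159 1.154 1.159 1.29  1.288]
 [1.293 1.244 1.209 1.172 1.16  1.157 1.156 1.155 1.154 1.16  1.287 1.287]
 [1.284 1.25  1.208 1.175 1.156 1.154 1.159 1.157 1.159 1.16  1.287 1.291]
 [1.287 1.248 1.215 1.177 1.153 1.159 1.165 1.181 1.201 1.283 1.286 1.285]
 [1.287 1.255 1.215 1.184 1.203 1.224 1.237 1.283 1.283 1.289 1.285 1.283]
 [1.286 1.259 1.241 1.258 1.28  1.286 1.287 1.282 1.289 1.286 1.286 1.284]]
```

View pics/z3.png

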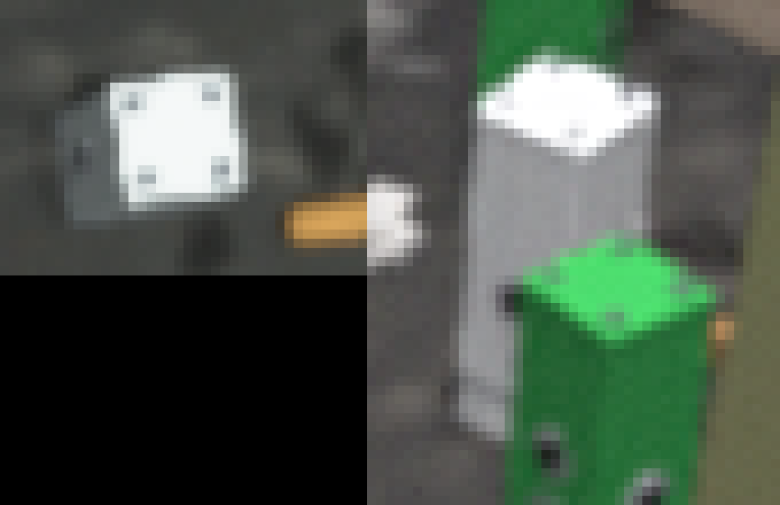

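```bash
cat > h.py <<'E'
import numpy as np, cv2
np.set_printoptions(precision=4,suppress=True)
from cell import *
M={n:camera_model(n) for n in("scene","top")}
def ray(n,u,v):
    m=M[n];K=m['K'];T=m['cam_to_world']
    d=np.array([(u-K[0,2])/K[0,0],-(v-K[1,2])/K[1,1],-1.0])
    return T[:3,3],T[:3,:3]@d
def onz(n,u,v,z):
    o,d=ray(n,u,v); return o+d*(z-o[2])/d[2]
def proj(n,P):
    m=M[n];K=m['K'];T=m['cam_to_world']
    c=T[:3,:3].T@(np.asarray(P)-T[:3,3]); return np.array([K[0,0]*c[0]/-c[2]+K[0,2],K[1,1]*c[1]/c[2]+K[1,2]])
def cloud(n,d):
    m=M[n];K=m['K'];T=m['cam_to_world']
    v,u=np.mgrid[:d.shape[0],:d.shape[1]]
    c=np.stack([(u-K[0,2])/K[0,0]*d,-(v-K[1,2])/K[1,1]*d,-d],-1)
    w=c@T[:3,:3].T+T[:3,3]; w[d==0]=np.nan; return w
def rect(n,mask,z):
    "min area rect of largest contour in world plane z"
    cs,_=cv2.findContours(mask.astype(np.uint8),cv2.RETR_EXTERNAL,cv2.CHAIN_APPROX_NONE)
    c=max(cs,key=cv2.contourArea)[:,0]
    P=np.array([onz(n,u,v,z)[:2] for u,v in c])
    r=cv2.minAreaRect((P*1000).astype(np.float32)); return r
E
python3 - <<'E'
from h import *
t=np.load("top0.npz");p=t['p'].astype(int);d=t['d'];W=cloud("top",d)
# bench height check
print("bench z", np.nanmedian(W[225:235,265:285,2]), np.nanmedian(W[170:185,200:215,2]))
z=W[...,2]
m=np.zeros(z.shape,bool); m[203:224,308:334]=(p.min(2)>150)[203:224,308:334]
print("block",rect("top",m,.13),m.sum(),np.nanmedian(z[m]))
mm=m; v,u=np.nonzero(m); print("centroid",onz("top",u.mean(),v.mean(),.13))
m=np.zeros(z.shape,bool); m[185:230,155:200]=(p.min(2)>170)[185:230,155:200]
v,u=np.nonzero(m); print(m.sum()); 
m=np.zeros(z.shape,bool); q=slice(193,222),slice(161,189); m[q]=(p.min(2)>150)[q]
print("nest rim",rect("top",m,.038),np.nanmedian(z[m]));
# head
q=slice(118,150),slice(218,245)
m=np.zeros(z.shape,bool); m[q]=(np.abs(z[q]-.175)<.012); print("head",rect("top",m,.175),m.sum())
P=W[m]; print(np.nanmean(P,0))
# spots
print("spot top", [onz("top",310.7,214.9,h) for h in (.05,.06,.075)])
print("spot scene", [onz("scene",315.6,202.5,h) for h in (.05,.06,.075)])
E
```

```text
bench z -0.0014579053938879039 -0.0010898485896728705
block ((465.856689453125, -280.2605895996094), (45.081809997558594, 45.16034698486328), 7.96885347366333) 182 0.12899549171988944
centroid [ 0.4658 -0.2801  0.13  ]
183
nest rim ((488.8669128417969, 234.47207641601562), (75.05874633789062, 70.68912506103516), 17.04001808166504) 0.03717109087714776
head ((708.09814453125, 17.547073364257812), (95.52216339111328, 49.51026916503906), 19.371440887451172) 371
[0.7134 0.0191 0.1725]
spot top [array([ 0.4644, -0.2594,  0.05  ]), array([ 0.4635, -0.2577,  0.06  ]), array([ 0.4622, -0.2551,  0.075 ])]
spot scene [array([ 0.4757, -0.2706,  0.05  ]), array([ 0.4659, -0.2591,  0.06  ]), array([ 0.4513, -0.242 ,  0.075 ])]
```

```bash
python3 - <<'E'
from h import *
t=np.load("top0.npz");p=t['p'].astype(int);d=t['d'];W=cloud("top",d);z=W[...,2]
f=lambda x,y:((x+.5)/4.5-.5+140,(y+.5)/4.5-.5+110)
C=np.array([onz("top",*f(*c),.011)[:2] for c in[(90,402),(200,369),(229,479),(118,512)]]);print(C,C.mean(0))
for i in range(4):
    e=C[(i+1)%4]-C[i]; print(np.linalg.norm(e),np.degrees(np.arctan2(e[1],e[0]))%90)
# dark pocket floor
q=slice(195,220),slice(163,187)
g=p.max(2); 
G=cv2.resize(t['p'],None,fx=4,fy=4,interpolation=cv2.INTER_CUBIC).max(2)
m=np.zeros(G.shape,np.uint8); m[4*196:4*219,4*165:4*186]=G[4*196:4*219,4*165:4*186]<110
m2=np.zeros(G.shape,np.uint8); m2[4*190:4*224,4*158:4*193]=G[4*190:4*224,4*158:4*193]>150
def rc(mask,z):
    cs,_=cv2.findContours(mask,cv2.RETR_EXTERNAL,cv2.CHAIN_APPROX_NONE);c=max(cs,key=cv2.contourArea)[:,0]
    P=np.array([onz("top",(u+.5)/4-.5,(v+.5)/4-.5,z)[:2] for u,v in c])*1000
    return cv2.minAreaRect(P.astype(np.float32))
print("pocket",rc(m,.038)); print("rim",rc(m2,.038))
mb=np.zeros(G.shape,np.uint8); mb[4*203:4*224,4*308:4*334]=G[4*203:4*224,4*308:4*334]>160
print("block",rc(mb,.13))
# camera head: wide part only
for lo,hi in((.16,.19),):
  m=np.zeros(z.shape,bool); m[115:152,215:248]=((z>lo)&(z<hi))[115:152,215:248]
  P=W[m]; 
  print("head pts",m.sum()); c=P.mean(0); U,S,V=np.linalg.svd((P-c)[:,:2]); print(c,V[0],np.degrees(np.arctan2(V[0,1],V[0,0])))
  ax=V[0]*np.sign(V[0,0]); s=(P-c)[:,:2]@ax; l=(P-c)[:,:2]@[-ax[1],ax[0]]
  for a in np.arange(-.06,.06,.01):
    k=(s>a)&(s<a+.01); 
    if k.sum()>3: print(round(a,3),k.sum(),l[k].min(),l[k].max(),np.median(P[k,2]))
s_=np.load("scene0.npz");Ws=cloud("scene",s_['d'])
# lens region in scene
x0=140+205/3.5;x1=140+255/3.5;y0=140+118/3.5;y1=140+170/3.5
R=Ws[int(y0):int(y1)+1,int(x0):int(x1)+1].reshape(-1,3)
R=R[(R[:,2]>.11)&(R[:,0]>.55)&(R[:,0]<.72)&(R[:,2]<.18)];print(len(R));
ax=np.array([.955,.297]); s=R[:,:2]@ax; print(np.sort(s)[:20], np.percentile(R[:,2],[1,99]))
k=s<np.sort(s)[3]+.012; print(R[k].mean(0),k.sum())
E
```

```text
[[0.5179 0.2915]
 [0.5467 0.2029]
 [0.4566 0.1752]
 [0.4284 0.2638]] [0.4874 0.2333]
0.0932069165296499 18.007626328197134
0.09429661828261578 17.104894346129697
0.0929968523900387 17.62762514801426
0.09367679575767757 17.228667977470746
pocket ((487.19207763671875, 232.31175231933594), (45.07947540283203, 45.61219787597656), 17.182640075683594)
rim ((490.9089660644531, 239.6489715576172), (83.36347961425781, 82.50990295410156), 17.038393020629883)
block ((466.12542724609375, -279.72991943359375), (46.37574005126953, 46.54273986816406), 7.527632713317871)
head pts 397
[0.7106 0.0182 0.172 ] [-0.9406 -0.3394] -160.1582694170624
-0.06 7 -0.014965304290688998 0.0021681215427131785 0.16624157203502432
-0.05 29 -0.01616894057254961 0.014651601780871748 0.16888804360791454
-0.04 33 -0.01823086045442509 0.021722280187114813 0.1671513879728561
-0.03 31 -0.017174370381023808 0.017407860643320762 0.1688451311510002
-0.02 54 -0.0243950315599862 0.024847814282861896 0.1715385525021813
-0.01 43 -0.024435786618710056 0.025024045403618324 0.17418784790651332
0.0 47 -0.02475717571723358 0.02486538893780739 0.1739856862150202
0.01 43 -0.02483225251976109 0.024713435549898504 0.17406149630304135
0.02 41 -0.02479446936428274 0.024535844759237653 0.1737668276404809
0.03 45 -0.02369880093506881 0.023587994575771532 0.1739107219929923
0.04 24 -0.02543292324890111 0.0244686720966798 0.17307367241151084
207
[0.6295 0.6301 0.6304 0.6305 0.631  0.6311 0.6312 0.6316 0.6316 0.6316
 0.6321 0.6322 0.6323 0.6325 0.6325 0.6327 0.6328 0.6329 0.6329 0.633 ] [0.1322 0.1745]
[0.6632 0.0061 0.1542] 113
```

```bash
python3 - <<'E'
from h import *
t=np.load("top0.npz");p=t['p'].astype(int);W=cloud("top",t['d']);z=W[...,2]
s_=np.load("scene0.npz");Ws=cloud("scene",s_['d'])
ax=np.array([.9406,.3394]);n=np.array([-.3394,.9406])
for nm,X in(("top",W),("scene",Ws)):
    P=X.reshape(-1,3);P=P[(P[:,0]>.58)&(P[:,0]<.80)&(abs(P[:,1]-.02)<.09)&(P[:,2]>.115)&(P[:,2]<.185)]
    s=P[:,:2]@ax;l=P[:,:2]@n
    print(nm,len(P))
    for a in np.arange(.58,.76,.01):
        k=(s>=a)&(s<a+.01)
        if k.sum()>2: print(a.round(3),k.sum(),np.percentile(l[k],[3,97]),np.percentile(P[k,2],[3,97]))
# base plate
P=W.reshape(-1,3); col=t['p'].reshape(-1,3).astype(int)
k=(P[:,0]>.58)&(P[:,0]<.80)&(abs(P[:,1]-.02)<.1)&(P[:,2]>.003)&(P[:,2]<.03)
s=P[k,:2]@ax;l=P[k,:2]@n;print(k.sum(),np.percentile(s,[1,99]),np.percentile(l,[1,99]),np.median(P[k,2]))
E
```

```text
top 466
0.62 53 [-0.2422 -0.2049] [0.1347 0.1711]
0.63 41 [-0.2425 -0.2037] [0.1523 0.1733]
0.64 37 [-0.2449 -0.2035] [0.1553 0.1743]
0.65 52 [-0.247  -0.2018] [0.1413 0.1754]
0.66 49 [-0.2466 -0.1991] [0.1458 0.1771]
0.67 41 [-0.2474 -0.2014] [0.1709 0.1777]
0.68 47 [-0.2462 -0.1996] [0.1671 0.1786]
0.69 47 [-0.2478 -0.1997] [0.1697 0.1776]
0.7 45 [-0.2464 -0.1998] [0.1684 0.1776]
0.71 41 [-0.2476 -0.1998] [0.1674 0.1777]
0.72 6 [-0.2416 -0.2209] [0.1514 0.1705]
0.73 7 [-0.23   -0.2199] [0.1514 0.1543]
scene 663
0.62 100 [-0.2398 -0.204 ] [0.1333 0.1698]
0.63 42 [-0.2308 -0.202 ] [0.1404 0.1731]
0.64 45 [-0.2308 -0.1996] [0.1331 0.1745]
0.65 68 [-0.2452 -0.199 ] [0.1347 0.1744]
0.66 75 [-0.2448 -0.1968] [0.1282 0.1773]
0.67 70 [-0.2416 -0.1968] [0.1186 0.1767]
0.68 69 [-0.2435 -0.1963] [0.1207 0.1782]
0.69 65 [-0.2422 -0.1972] [0.1179 0.1769]
0.7 70 [-0.2436 -0.1969] [0.1201 0.1773]
0.71 51 [-0.2444 -0.1972] [0.131  0.1772]
0.72 7 [-0.2268 -0.203 ] [0.1359 0.1746]
797 [0.5599 0.7546] [-0.3382 -0.1137] 0.013004731190248808
```

>>> arm_command:
  dp:
    - [0,0,0]
  rot:
    - [0,7,0]
  jaw: [1]

```text
t: 0.18
eef_pos: [0.1634, -0.4984, 0.2307]
orientation: [-90.0, 0.1, -79.0]
wrist_force: [-0.5, -0.7, -1.0]
width: 0.0854
```

```bash
python3 - <<'E'
from h import *
s=sense();print(s['qpos'],s['orientation'],s['t'])
t=np.load("top0.npz")
G=cv2.resize(t['p'][110:170,210:260],None,fx=9,fy=9,interpolation=cv2.INTER_CUBIC);cv2.imwrite("pics/cam.png",G[:,:,::-1])
E
```

```text
[-71.8485  14.927   -7.965   67.191    0.0001  97.1102] [-90.0102   0.0824 -78.9587] 0.1833
```

View pics/cam.png

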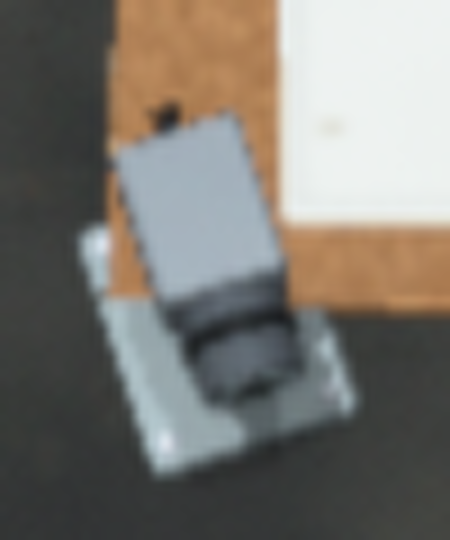

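```bash
python3 - <<'E'
from h import *
f=lambda x,y,z:onz("top",(x+.5)/9-.5+210,(y+.5)/9-.5+110,z)[:2]
for z in(.0,.01):
    a,b,c=f(160,477,z),f(352,405,z),f(82,225,z)
    e=a-b;g=c-a;print(np.linalg.norm(e),np.degrees(np.arctan2(e[1],e[0]))-90,np.linalg.norm(g),np.degrees(np.arctan2(g[1],g[0])))
    mid=(a+b)/2;
    for y in(18,19.8):
        ax=np.array([np.cos(np.radians(y)),np.sin(np.radians(y))]);o=mid+.045*ax;print(y,mid,"o",o,"lens",o-.06*ax)
for y in [( (118,155),(165,300)),((235,112),(285,265))]:
    a,b=f(*y[0],.175),f(*y[1],.175);g=a-b;print(a,b,np.degrees(np.arctan2(g[1],g[0])),np.linalg.norm(g))
E
```

```text
0.08660878295189897 22.112148952782036 0.11528019525964062 18.303985573263738
18 [0.6786 0.0066] o [0.7214 0.0205] lens [0.6644 0.0019]
19.8 [0.6786 0.0066] o [0.721  0.0218] lens [0.6645 0.0015]
0.08593375251566493 22.112148952782093 0.1143816993121975 18.30398557326374
18 [0.6761 0.0061] o [0.7189 0.02  ] lens [0.6619 0.0015]
19.8 [0.6761 0.0061] o [0.7185 0.0214] lens [0.662 0.001]
[0.7423 0.0522] [0.6873 0.0334] 18.890857391414656 0.058187589567985254
[0.7597 0.0094] [ 0.7014 -0.0103] 18.698587551365407 0.06160063429665148
```

```bash
cat > plan.py <<'E'
from h import *
import json
def plan(tx,ty,tz,tyaw,N,jaw,p0=None,y0=None):
    s=sense(); p=np.array(s['eef_pos'] if p0 is None else p0,float); y=s['orientation'][2] if y0 is None else y0
    dy=tyaw-y; rows=[];T=np.array([tx,ty,tz])
    for i in range(N):
        D=(T-p)/(N-i); r=np.radians(y)
        d=np.array([D[0]*np.cos(r)+D[1]*np.sin(r),-D[2],-D[0]*np.sin(r)+D[1]*np.cos(r)]).round(4)
        w=round(-(tyaw-y)/(N-i),2)
        p=p+[d[0]*np.cos(r)-d[2]*np.sin(r),d[0]*np.sin(r)+d[2]*np.cos(r),-d[1]]; y-=w
        rows.append((d.tolist(),[0,w,0]))
    for k in range(0,N,10):
        print(json.dumps({"dp":[a for a,_ in rows[k:k+10]],"rot":[b for _,b in rows[k:k+10]],"jaw":[jaw]*len(rows[k:k+10])}))
    print("ends",p,y)
E
python3 -c "
from plan import *
plan(.466,-.28,.231,7.5,14,1)"
```

```text
{"dp": [[-0.0112, -0.0, 0.0242], [-0.0085, -0.0, 0.0253], [-0.0057, -0.0, 0.026], [-0.0029, -0.0, 0.0265], [-0.0, -0.0, 0.0267], [0.0028, -0.0, 0.0265], [0.0057, -0.0, 0.026], [0.0084, -0.0, 0.0253], [0.0111, -0.0001, 0.0242], [0.0136, -0.0, 0.0229]], "rot": [[0, -6.18, 0], [0, -6.18, 0], [0, -6.17, 0], [0, -6.18, 0], [0, -6.17, 0], [0, -6.18, 0], [0, -6.17, 0], [0, -6.18, 0], [0, -6.17, 0], [0, -6.18, 0]], "jaw": [1, 1, 1, 1, 1, 1, 1, 1, 1, 1]}
{"dp": [[0.016, -0.0001, 0.0213], [0.0183, -0.0, 0.0194], [0.0202, -0.0001, 0.0174], [0.022, -0.0, 0.0151]], "rot": [[0, -6.17, 0], [0, -6.18, 0], [0, -6.17, 0], [0, -6.18, 0]], "jaw": [1, 1, 1, 1]}
ends [ 0.466 -0.28   0.231] 7.501281867984158
```

>>> arm_command:
  dp:
    - [-0.011,0,0.024]
    - [-0.0085,0,0.025]
    - [-0.0055,0,0.026]
    - [-0.003,0,0.0265]
    - [0,0,0.0265]
    - [0.003,0,0.0265]
    - [0.0055,0,0.026]
    - [0.0085,0,0.025]
    - [0.011,0,0.024]
    - [0.0135,0,0.023]
  rot:
    - [0,-6.2,0]
    - [0,-6.2,0]
    - [0,-6.2,0]
    - [0,-6.2,0]
    - [0,-6.2,0]
    - [0,-6.2,0]
    - [0,-6.2,0]
    - [0,-6.2,0]
    - [0,-6.2,0]
    - [0,-6.2,0]
  jaw: [1,1,1,1,1,1,1,1,1,1]

```text
t: 1.02
eef_pos: [0.3788, -0.3418, 0.2309]
orientation: [-90.0, 0.0, -16.5]
wrist_force: [0.5, -0.3, 0.7]
width: 0.0854
```

>>> arm_command:
  dp:
    - [0.016,0,0.021]
    - [0.018,0,0.0195]
    - [0.02,0,0.0175]
    - [0.022,0,0.015]
    - [0,0,0]
    - [0,0,0]
  rot:
    - [0,-6.1,0]
    - [0,-6.1,0]
    - [0,-6.1,0]
    - [0,-6.1,0]
    - [0,0,0]
    - [0,0,0]
  jaw: [1,1,1,1,1,1]

```text
t: 1.52
eef_pos: [0.4644, -0.2793, 0.2306]
orientation: [-90.0, 0.1, 7.6]
wrist_force: [0.3, 0.6, 0.1]
width: 0.085
```

>>> arm_command:
  dp:
    - [0.0015,0.03,-0.001]
    - [0,0.03,0]
    - [0,0.03,0]
    - [0,0.025,0]
    - [0,0.0125,0]
    - [0,0.01,0]
    - [0,0,0]
    - [0,0,0]
  rot:
    - [0,0,0]
    - [0,0,0]
    - [0,0,0]
    - [0,0,0]
    - [0,0,0]
    - [0,0,0]
    - [0,0,0]
    - [0,0,0]
  jaw: [1,1,1,1,1,1,1,1]

```text
t: 2.18
eef_pos: [0.4648, -0.2815, 0.0938]
orientation: [-90.0, 0.0, 7.5]
wrist_force: [0.9, 0.7, -0.5]
width: 0.0856
```

>>> arm_command:
  dp:
    - [0,0,0]
    - [0,0,0]
    - [0,0,0]
    - [0,0,0]
    - [0,0,0]
    - [0,0,0]
    - [0,0,0]
    - [0,0,0]
    - [0,0,0]
    - [0,0,0]
  rot:
    - [0,0,0]
    - [0,0,0]
    - [0,0,0]
    - [0,0,0]
    - [0,0,0]
    - [0,0,0]
    - [0,0,0]
    - [0,0,0]
    - [0,0,0]
    - [0,0,0]
  jaw: [-1,-1,-1,-1,-1,-1,-1,-1,-1,-1]
  grip_force: 80

```text
t: 3.02
eef_pos: [0.4667, -0.2816, 0.0951]
orientation: [-90.1, -0.1, 7.6]
wrist_force: [-0.1, 0.4, 6.0]
width: 0.0434
```

```bash
python3 - <<'E'
from h import *
for n in("scene","top"):
    p,d=capture(n);np.savez(n+"1.npz",p=p,d=d)
    q=p[150:270,280:400] if n=="scene" else p[150:270,270:390]
    cv2.imwrite(f"pics/{n}1.png",cv2.resize(q,None,fx=4.5,fy=4.5,interpolation=cv2.INTER_CUBIC)[:,:,::-1])
print(sense())
E
```

```text
{'t': 3.1167, 'qpos': array([-31.1173,  22.0376, -18.9797,  48.8094,   0.0054,  51.3245]), 'qvel': array([-0.0298,  0.0643, -0.0085,  0.0027, -0.0142, -0.0274]), 'effort': array([ -0.2283, -41.0962,  20.0829,   0.0133,  -0.066 ,  -0.0111]), 'eef_pos': array([ 0.4666, -0.2816,  0.0951]), 'orientation': array([-90.1042,  -0.1387,   7.5584]), 'wrist_force': array([ 0.2416, -0.225 ,  5.9952]), 'wrist_torque': array([ 0.0584,  0.0659, -0.0196]), 'width': 0.043144286085455466}
```

View pics/scene1.png

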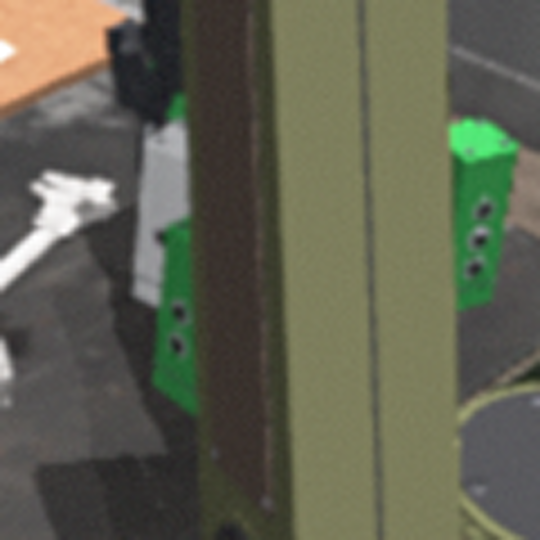

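>>> arm_command:
  dp:
    - [0,-0.01,0]
    - [0,-0.02,0]
    - [0,-0.03,0]
    - [0,-0.03,0]
    - [0,0,0]
    - [0,0,0]
  rot:
    - [0,0,0]
    - [0,0,0]
    - [0,0,0]
    - [0,0,0]
    - [0,0,0]
    - [0,0,0]
  jaw: [-1,-1,-1,-1,-1,-1]

```text
t: 3.62
eef_pos: [0.4661, -0.2815, 0.1849]
orientation: [-90.1, -0.1, 7.6]
wrist_force: [-0.1, 0.2, -6.0]
width: 0.043
```

```bash
python3 - <<'E'
from plan import *
for n in("scene","top"):
    p,d=capture(n);np.savez(n+"2.npz",p=p,d=d)
    q=p[110:230,260:380] if n=="scene" else p[150:270,270:390]
    cv2.imwrite(f"pics/{n}2.png",cv2.resize(q,None,fx=4.5,fy=4.5,interpolation=cv2.INTER_CUBIC)[:,:,::-1])
s=sense();print(s['eef_pos'],s['orientation'],s['wrist_force'],s['width'])
plan(.5845,-.0252,.185,-71,13,-1)
E
```

```text
[ 0.464  -0.2802  0.1821] [-89.8688   0.1686   7.5528] [ 0.3873  0.5894 -6.3731] 0.042865455665308645
{"dp": [[0.0118, -0.0002, 0.0182], [0.0098, -0.0002, 0.0194], [0.0077, -0.0002, 0.0203], [0.0055, -0.0002, 0.021], [0.0033, -0.0002, 0.0214], [0.001, -0.0002, 0.0217], [-0.0013, -0.0002, 0.0217], [-0.0036, -0.0003, 0.0214], [-0.0058, -0.0002, 0.0209], [-0.008, -0.0003, 0.0202]], "rot": [[0, 6.04, 0], [0, 6.04, 0], [0, 6.04, 0], [0, 6.04, 0], [0, 6.04, 0], [0, 6.04, 0], [0, 6.04, 0], [0, 6.05, 0], [0, 6.04, 0], [0, 6.05, 0]], "jaw": [-1, -1, -1, -1, -1, -1, -1, -1, -1, -1]}
{"dp": [[-0.01, -0.0002, 0.0192], [-0.012, -0.0003, 0.018], [-0.0138, -0.0002, 0.0167]], "rot": [[0, 6.04, 0], [0, 6.05, 0], [0, 6.04, 0]], "jaw": [-1, -1, -1]}
ends [ 0.5845 -0.0252  0.185 ] -70.99715881100082
```

View pics/scene2.png

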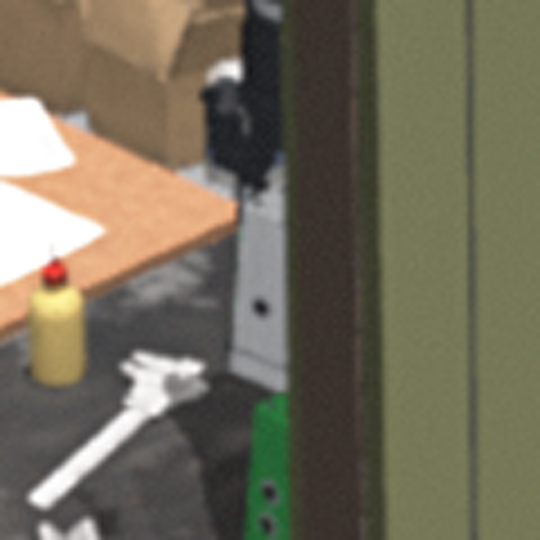

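View pics/top2.png

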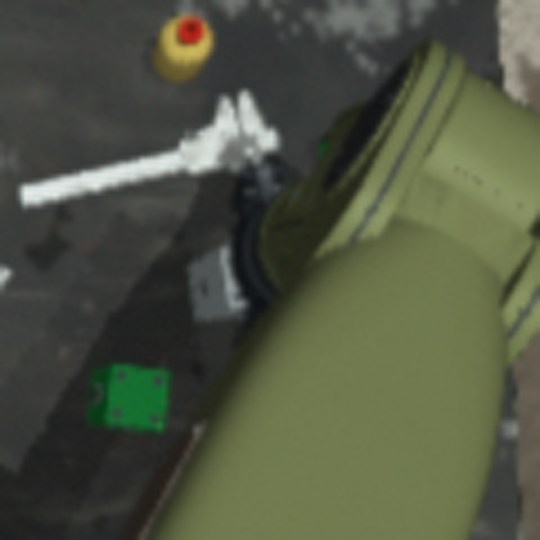

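>>> arm_command:
  dp:
    - [0.012,0,0.018]
    - [0.01,0,0.0195]
    - [0.0075,0,0.0205]
    - [0.0055,-0.001,0.021]
    - [0.0035,0,0.0215]
    - [0.001,0,0.0215]
    - [-0.0015,-0.001,0.0215]
    - [-0.0035,0,0.0215]
    - [-0.006,0,0.021]
    - [-0.008,-0.001,0.02]
  rot:
    - [0,6,0]
    - [0,6,0]
    - [0,6,0]
    - [0,6,0]
    - [0,6,0]
    - [0,6,0]
    - [0,6,0]
    - [0,6,0]
    - [0,6,0]
    - [0,6,0]
  jaw: [-1,-1,-1,-1,-1,-1,-1,-1,-1,-1]

```text
t: 4.55
eef_pos: [0.5557, -0.0831, 0.1838]
orientation: [-90.2, 0.2, -52.7]
wrist_force: [-0.5, -0.6, -5.8]
width: 0.043
```

>>> arm_command:
  dp:
    - [-0.01,0,0.019]
    - [-0.012,0,0.018]
    - [-0.009,0,0.011]
    - [-0.0045,0,0.006]
    - [0,0,0]
    - [0,0,0]
    - [0,0,0]
  rot:
    - [0,6,0]
    - [0,6,0]
    - [0,4,0]
    - [0,2.5,0]
    - [0,0,0]
    - [0,0,0]
    - [0,0,0]
  jaw: [-1,-1,-1,-1,-1,-1,-1]

```text
t: 5.13
eef_pos: [0.5841, -0.0266, 0.1852]
orientation: [-90.2, 0.0, -70.9]
wrist_force: [0.2, 0.2, -4.8]
width: 0.0427
```

```bash
python3 - <<'E'
from h import *
for n in("scene","top"):
    p,d=capture(n);np.savez(n+"3.npz",p=p,d=d)
    q=p[120:240,130:290] if n=="scene" else p[110:230,190:350]
    cv2.imwrite(f"pics/{n}3.png",cv2.resize(q,None,fx=4.5,fy=4.5,interpolation=cv2.INTER_CUBIC)[:,:,::-1])
s=sense();print(s['t'],s['eef_pos'],s['orientation'],s['qpos'])
E
```

```text
5.2333 [ 0.5846 -0.0268  0.1861] [-90.1017   0.0243 -70.9705] [ -2.6146  22.0785  -4.1886  63.8364  -0.0149 158.3559]
```

View pics/scene3.png

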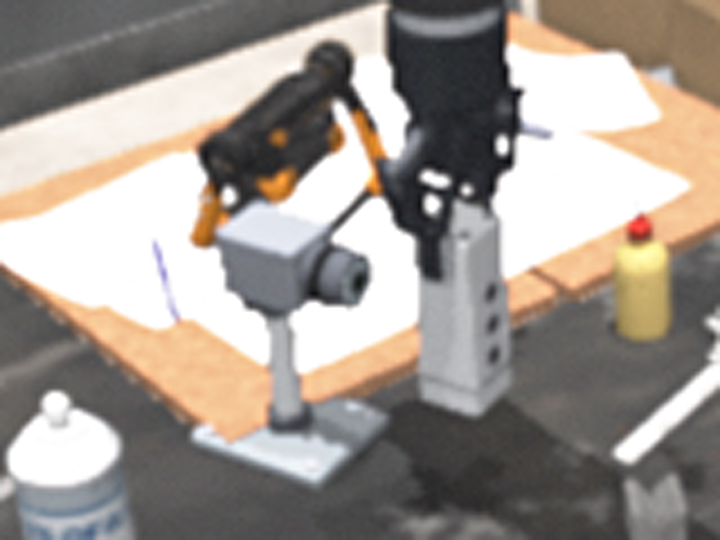

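View pics/top3.png

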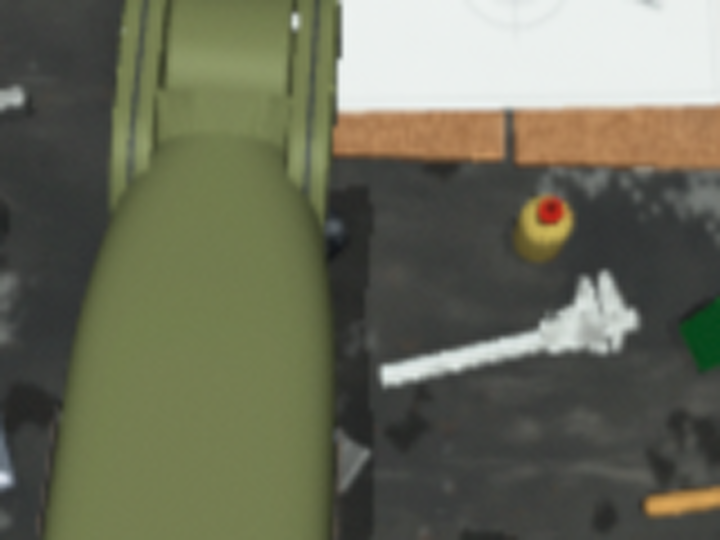

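```bash
python3 - <<'E'
from h import *
f=lambda x,y:((x+.5)/4.5-.5+130,(y+.5)/4.5-.5+120)
W=cloud("scene",np.load("scene3.npz")['d'])
for nm,x,y in(("p3",493,323),("lens",352,280)):
    u,v=f(x,y); print(nm,u,v,np.nanmedian(W[int(round(v))-1:int(round(v))+2,int(round(u))-1:int(round(u))+2].reshape(-1,3),0))
print(proj("scene",[.5638,-.034,.151]),proj("scene",[.662,.0015,.15]))
E
```

```text
p3 239.16666666666669 191.38888888888889 [ 0.5639 -0.0331  0.1529]
lens 207.83333333333331 181.83333333333334 [0.6617 0.0051 0.1553]
[239.0438 191.4047] [208.9229 182.8528]
```

>>> arm_command:
  dp:
    - [0,0,0]
    - [0,0,0]
    - [0,0,0]
    - [0,0,0]
    - [0,0,0]
    - [0,0,0]
    - [0,0,0]
    - [0,0,0]
  rot:
    - [0,0,0]
    - [0,0,0]
    - [0,0,0]
    - [0,0,0]
    - [0,0,0]
    - [0,0,0]
    - [0,0,0]
    - [0,0,0]
  jaw: [-1,-1,-1,-1,-1,-1,-1,-1]

```text
t: 5.9
eef_pos: [0.5855, -0.026, 0.1868]
orientation: [-90.0, 0.0, -70.9]
wrist_force: [0.6, 0.0, -5.8]
width: 0.0434
```

>>> arm_command:
  dp:
    - [0,0,0.001]
    - [0,0.001,0]
    - [0,0.001,0]
    - [0,0,0]
    - [0,0,0]
    - [0,0,0]
    - [0,0,0]
    - [0,0,0]
    - [0,0,0]
    - [0,0,0]
  rot:
    - [0,-3,0]
    - [0,-6,0]
    - [0,-7,0]
    - [0,-7,0]
    - [0,-7,0]
    - [0,-7,0]
    - [0,-7,0]
    - [0,-7,0]
    - [0,-7,0]
    - [0,-7,0]
  jaw: [-1,-1,-1,-1,-1,-1,-1,-1,-1,-1]

```text
t: 6.73
eef_pos: [0.5865, -0.0257, 0.1848]
orientation: [-90.0, 0.0, -5.6]
wrist_force: [0.2, -0.2, -5.5]
width: 0.0432
```

>>> arm_command:
  dp:
    - [0,0,0]
    - [0,0,0]
    - [0,0,0]
    - [0,0,0]
    - [0,0,0]
    - [0,0,0]
    - [0,0,0]
    - [0,0,0]
    - [0,0,0]
  rot:
    - [0,-7,0]
    - [0,-7,0]
    - [0,-6,0]
    - [0,-3.5,0]
    - [0,-1.5,0]
    - [0,0,0]
    - [0,0,0]
    - [0,0,0]
    - [0,0,0]
  jaw: [-1,-1,-1,-1,-1,-1,-1,-1,-1]

```text
t: 7.48
eef_pos: [0.5865, -0.0257, 0.1848]
orientation: [-90.0, 0.0, 19.0]
wrist_force: [-0.4, -0.2, -4.7]
width: 0.0432
```

```bash
python3 - <<'E'
from h import *
for n in("scene",):
    p,d=capture(n);np.savez(n+"4.npz",p=p,d=d)
    q=p[120:240,130:290]
    cv2.imwrite(f"pics/{n}4.png",cv2.resize(q,None,fx=4.5,fy=4.5,interpolation=cv2.INTER_CUBIC)[:,:,::-1])
s=sense();print(s['t'],s['eef_pos'],s['orientation'],s['qpos'])
E
```

```text
7.5333 [ 0.5865 -0.0257  0.1848] [-90.0016   0.0013  19.0326] [-2.5122 22.2166 -4.1689 63.6152 -0.002  68.4552]
```

View pics/scene4.png

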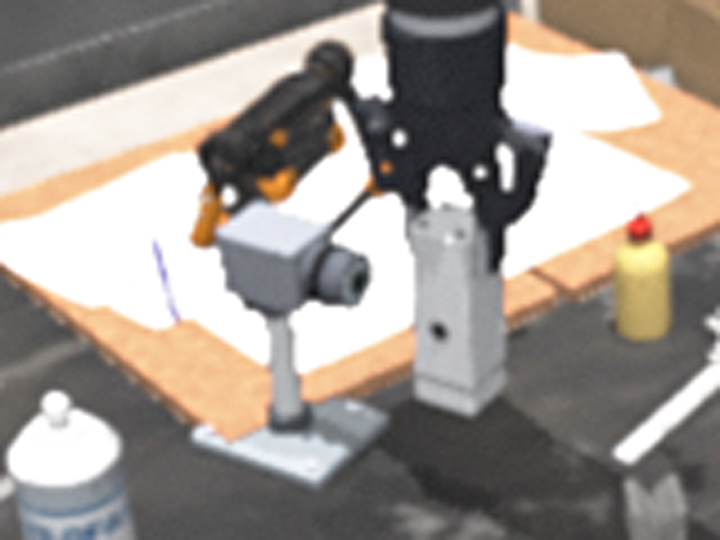

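>>> arm_command:
  dp:
    - [-0.0015,0,0.001]
    - [0,0,0]
    - [0,0,0]
    - [0,0,0]
    - [0,0,0]
    - [0,0,0]
    - [0,0,0]
    - [0,0,0]
    - [0,0,0]
    - [0,0,0]
  rot:
    - [0,0,0]
    - [0,0,0]
    - [0,0,0]
    - [0,0,0]
    - [0,0,0]
    - [0,0,0]
    - [0,0,0]
    - [0,0,0]
    - [0,0,0]
    - [0,0,0]
  jaw: [-1,-1,-1,-1,-1,-1,-1,-1,-1,-1]

```text
t: 8.37
eef_pos: [0.5847, -0.0253, 0.1848]
orientation: [-90.0, 0.0, 19.1]
wrist_force: [-0.5, -0.1, -5.8]
width: 0.0431
```

>>> arm_command:
  dp:
    - [0,0,0]
    - [0,0,0]
    - [0,0,0]
    - [0,0,0]
    - [0,0,0]
    - [0,0,0]
    - [0,0,0]
    - [0,0,0]
    - [0,0,0]
    - [0,0,0]
  rot:
    - [0,-3,0]
    - [0,-6,0]
    - [0,-7,0]
    - [0,-7,0]
    - [0,-7,0]
    - [0,-7,0]
    - [0,-7,0]
    - [0,-7,0]
    - [0,-7,0]
    - [0,-7,0]
  jaw: [-1,-1,-1,-1,-1,-1,-1,-1,-1,-1]

```text
t: 9.2
eef_pos: [0.5847, -0.0253, 0.1848]
orientation: [-90.0, -0.0, 84.4]
wrist_force: [0.4, -0.9, -5.0]
width: 0.0428
```

>>> arm_command:
  dp:
    - [0,0,0]
    - [0,0,0]
    - [0,0,0]
    - [0,0,0]
    - [0,0,0]
    - [0,0,0]
    - [0,0,0]
    - [0,0,0]
    - [0,0,0]
    - [0,0,0]
  rot:
    - [0,-7,0]
    - [0,-7,0]
    - [0,-6,0]
    - [0,-3.5,0]
    - [0,-1.5,0]
    - [0,0,0]
    - [0,0,0]
    - [0,0,0]
    - [0,0,0]
    - [0,0,0]
  jaw: [-1,-1,-1,-1,-1,-1,-1,-1,-1,-1]

```text
t: 10.03
eef_pos: [0.5847, -0.0253, 0.1848]
orientation: [-90.0, -0.0, 109.0]
wrist_force: [0.2, -1.1, -4.8]
width: 0.0431
```

>>> arm_command:
  dp:
    - [0,0,0]
    - [0,0,0]
    - [0,0,0]
    - [0,0,0]
    - [0,0,0]
    - [0,0,0]
    - [0,0,0]
  rot:
    - [0,0,0]
    - [0,0,0]
    - [0,0,0]
    - [0,0,0]
    - [0,0,0]
    - [0,0,0]
    - [0,0,0]
  jaw: [-1,-1,-1,-1,-1,-1,-1]

```text
t: 10.62
eef_pos: [0.5847, -0.0253, 0.1848]
orientation: [-90.0, 0.0, 109.0]
wrist_force: [-0.6, -0.3, -5.5]
width: 0.0428
```

```bash
python3 - <<'E'
from plan import *
for n in("scene",):
    p,d=capture(n);np.savez(n+"5.npz",p=p,d=d)
    q=p[120:240,130:290]
    cv2.imwrite(f"pics/{n}5.png",cv2.resize(q,None,fx=4.5,fy=4.5,interpolation=cv2.INTER_CUBIC)[:,:,::-1])
s=sense();print(s['t'],s['eef_pos'],s['orientation'],s['qpos'])
t=np.load("top0.npz");P=cloud("top",t['d'])
q=P[148:170,160:188].reshape(-1,3);q=q[q[:,2]>.12];print("can",q.mean(0))
q=P[208:240,220:255].reshape(-1,3);q=q[q[:,2]>.015];print("tape",q.mean(0))
E
```

```text
10.6667 [ 0.5848 -0.0253  0.1848] [-90.0018   0.0009 109.0503] [ -2.4755  22.0455  -4.4347  63.5177  -0.0002 -21.5258]
can [0.6536 0.2213 0.1342]
tape [0.4301 0.0081 0.0243]
```

View pics/scene5.png

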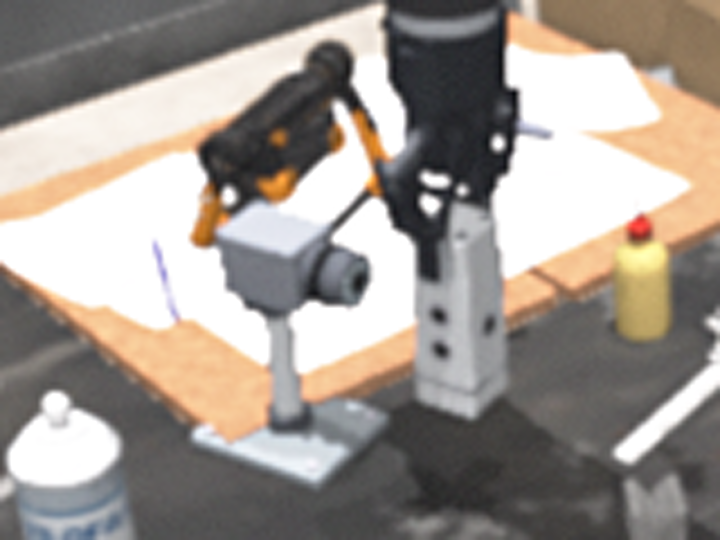

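```bash
python3 - <<'E'
from plan import *
plan(.4885,.2334,.185,107.3,11,-1)
E
```

```text
{"dp": [[0.0251, -0.0, 0.0006], [0.0251, -0.0, 0.0007], [0.0251, -0.0, 0.0007], [0.0251, -0.0, 0.0008], [0.0251, -0.0, 0.0009], [0.0251, -0.0, 0.0009], [0.025, -0.0, 0.001], [0.0251, -0.0, 0.0011], [0.025, -0.0001, 0.0012], [0.0251, -0.0, 0.0012]], "rot": [[0, 0.16, 0], [0, 0.16, 0], [0, 0.16, 0], [0, 0.16, 0], [0, 0.16, 0], [0, 0.16, 0], [0, 0.16, 0], [0, 0.16, 0], [0, 0.16, 0], [0, 0.16, 0]], "jaw": [-1, -1, -1, -1, -1, -1, -1, -1, -1, -1]}
{"dp": [[0.025, -0.0001, 0.0013]], "rot": [[0, 0.15, 0]], "jaw": [-1]}
ends [0.4885 0.2334 0.185 ] 107.300275329201
```

>>> arm_command:
  dp:
    - [0.015,0,0.001]
    - [0.03,0,0.001]
    - [0.03,0,0.001]
    - [0.03,0,0.001]
    - [0.03,0,0.001]
    - [0.03,0,0.001]
    - [0.03,0,0.001]
    - [0.03,0,0.001]
    - [0.03,0,0.001]
    - [0.0205,0,0.0015]
  rot:
    - [0,0.2,0]
    - [0,0.2,0]
    - [0,0.2,0]
    - [0,0.2,0]
    - [0,0.2,0]
    - [0,0.2,0]
    - [0,0.2,0]
    - [0,0.2,0]
    - [0,0.1,0]
    - [0,0,0]
  jaw: [-1,-1,-1,-1,-1,-1,-1,-1,-1,-1]

```text
t: 11.5
eef_pos: [0.4881, 0.2358, 0.185]
orientation: [-90.0, -0.1, 107.4]
wrist_force: [-0.1, 0.4, -5.3]
width: 0.043
```

>>> arm_command:
  dp:
    - [0,0.015,0]
    - [0,0.02,0]
    - [0,0.007,0]
    - [0,0,0]
    - [0,0,0]
    - [0,0,0]
  rot:
    - [0,0,0]
    - [0,0,0]
    - [0,0,0]
    - [0,0,0]
    - [0,0,0]
    - [0,0,0]
  jaw: [-1,-1,-1,-1,-1,-1]

```text
t: 12.0
eef_pos: [0.4898, 0.2333, 0.1437]
orientation: [-90.1, -0.0, 107.3]
wrist_force: [-0.2, 0.7, -4.1]
width: 0.0431
```

```bash
python3 - <<'E'
from plan import *
for n in("scene","top"):
    p,d=capture(n);np.savez(n+"6.npz",p=p,d=d)
    q=p[210:310,110:250] if n=="scene" else p[150:250,120:260]
    cv2.imwrite(f"pics/{n}6.png",cv2.resize(q,None,fx=5.5,fy=5.5,interpolation=cv2.INTER_CUBIC)[:,:,::-1])
s=sense();print(s['t'],s['eef_pos'],s['orientation'],s['qpos'])
E
```

```text
12.1 [0.49   0.2334 0.144 ] [-90.127   -0.0197 107.3142] [ 25.4637  19.466  -14.8873  55.5183   0.0015   8.1495]
```

View pics/scene6.png

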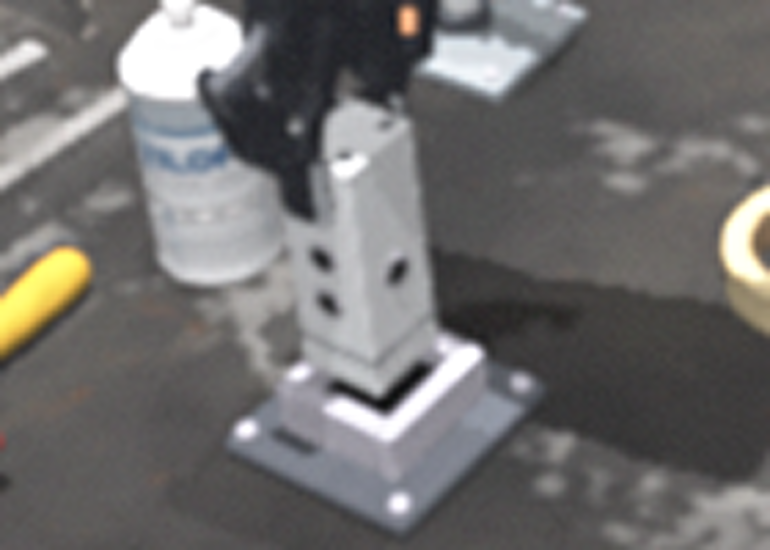

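View pics/top6.png

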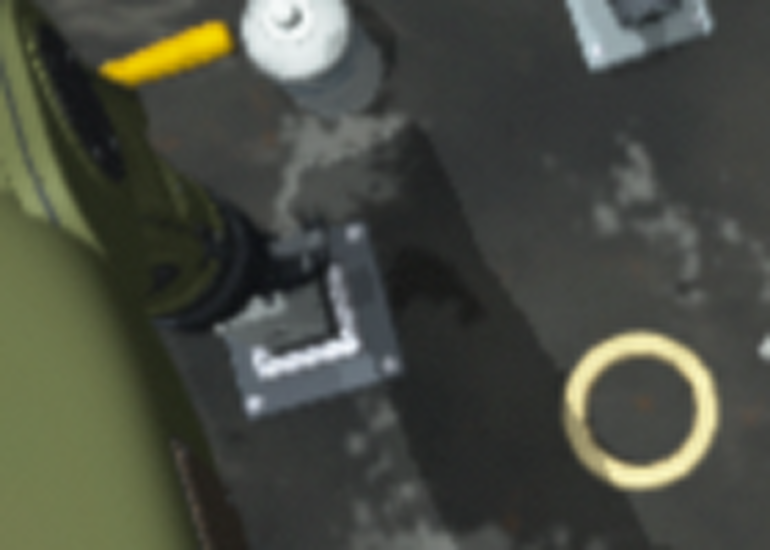

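```bash
python3 - <<'E'
from h import *
p=np.load("scene6.npz")['p'];q=p[262:302,145:205]
cv2.imwrite("pics/s6z.png",cv2.resize(q,None,fx=13,fy=13,interpolation=cv2.INTER_CUBIC)[:,:,::-1])
p=np.load("top6.npz")['p'];q=p[190:226,155:200]
cv2.imwrite("pics/t6z.png",cv2.resize(q,None,fx=13,fy=13,interpolation=cv2.INTER_CUBIC)[:,:,::-1])
E
```

```text
(no output)
```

View pics/s6z.png

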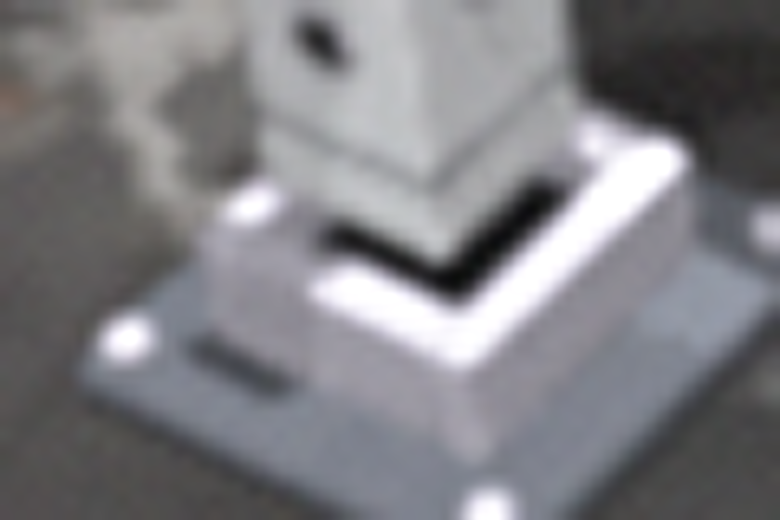

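View pics/t6z.png

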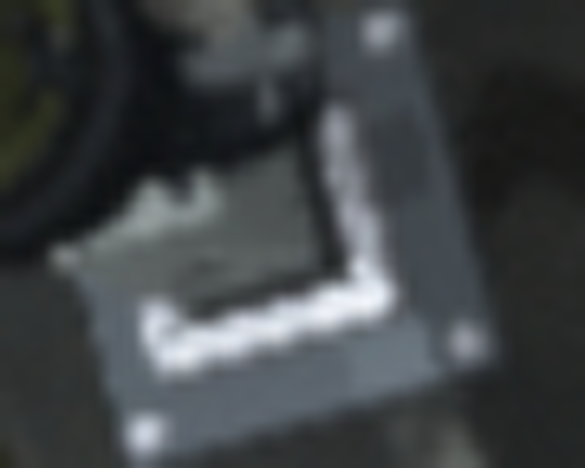

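```bash
python3 - <<'E'
from h import *
s=lambda x,y,z:onz("scene",(x+.5)/13-.5+145,(y+.5)/13-.5+262,z)[:2]*1000
t=lambda x,y,z:onz("top",(x+.5)/13-.5+155,(y+.5)/13-.5+190,z)[:2]*1000
th=np.radians(17.3);ex=np.array([np.cos(th),np.sin(th)]);ey=np.array([-ex[1],ex[0]])
loc=lambda P,c:np.array([(P-c)@ex,(P-c)@ey])
c0=np.array([487.3,233.])
print("scene, in nest frame about",c0)
for nm,x,y,z in(("blk near",440,262,.049),("blk near47",440,262,.047),("blk left",265,180,.049),("line near",432,188,.069),("line L",265,108,.069),("line R",572,78,.069),("in near",458,298,.038),("out near",465,365,.038),("out right",690,160,.038),("out left",205,238,.038),("screwN",490,505,.011),("screwL",127,337,.011)):
    print(nm,loc(s(x,y,z),c0).round(1))
print("top")
for nm,x,y,z in(("blk",323,258,.049),("in",347,272,.038),("out",395,298,.038),("outL",170,372,.038),("outT",348,100,.038),("s1",380,30,.011),("s2",465,343,.011),("s3",145,435,.011)):
    print(nm,loc(t(x,y,z),c0).round(1))
print("tcp",loc(np.array([490,233.4]),c0))
E
```

```text
scene, in nest frame about [487.3 233. ]
blk near [-17.6  22.2]
blk near47 [-16.1  20.7]
blk left [27.1 22. ]
line near [-18.6  22.4]
line L [24.2 21.6]
line R [-22.  -15.9]
in near [-18.6  19.9]
out near [-31.6  33.4]
out right [-33.4 -34.4]
out left [35.3 32.4]
screwN [-40.1  40.6]
screwL [51.8 42.2]
top
blk [-17.2 -19.8]
in [-21.1 -23.3]
out [-31.8 -34.2]
outL [-34.1  30.3]
outT [ 25.3 -35.7]
s1 [ 47.2 -45.2]
s2 [-45.8 -45.6]
s3 [-45.5  47. ]
tcp [ 2.6968 -0.421 ]
```

```bash
cat > prof.py <<'E'
from h import *
from scipy.ndimage import map_coordinates as mc
th=np.radians(17.3);ex=np.array([np.cos(th),np.sin(th)]);ey=np.array([-ex[1],ex[0]]);c0=np.array([.4873,.233])
def prof(n,img,axis,rng,along,z):
    g=img.astype(float).mean(2); out=[]
    for a in rng:
        vals=[]
        for b in along:
            X=c0+(a*ex+b*ey if axis==0 else b*ex+a*ey)/1000
            u,v=proj(n,[*X,z]); vals.append((v,u))
        out.append(mc(g,np.array(vals).T,order=1).mean())
    return np.array(out)
E
python3 - <<'E'
from prof import *
for n in("top","scene"):
    img=np.load(n+"6.npz")['p']
    for axis,along in((0,np.arange(-15,12,1.) if n=="top" else np.arange(-12,16,1.)),(1,np.arange(-15,8,1.))):
        sg=-1 if (axis==0 or n=="top") else 1
        for z in(.038,.049):
            r=np.arange(12,44,2)*sg
            print(n,"xy"[axis],z); print(np.c_[r,prof(n,img,axis,r,along,z).round()].astype(int).T.tolist())
E
```

```text
top x 0.038
[[-12, -14, -16, -18, -20, -22, -24, -26, -28, -30, -32, -34, -36, -38, -40, -42], [90, 87, 78, 67, 69, 93, 141, 187, 212, 218, 203, 168, 134, 109, 100, 99]]
top x 0.049
[[-12, -14, -16, -18, -20, -22, -24, -26, -28, -30, -32, -34, -36, -38, -40, -42], [89, 90, 86, 76, 67, 71, 99, 149, 192, 213, 217, 195, 159, 126, 105, 99]]
top y 0.038
[[-12, -14, -16, -18, -20, -22, -24, -26, -28, -30, -32, -34, -36, -38, -40, -42], [81, 78, 69, 56, 48, 56, 85, 121, 141, 145, 138, 116, 92, 77, 67, 65]]
top y 0.049
[[-12, -14, -16, -18, -20, -22, -24, -26, -28, -30, -32, -34, -36, -38, -40, -42], [82, 80, 77, 68, 55, 48, 57, 88, 123, 140, 142, 133, 111, 88, 74, 66]]
scene x 0.038
[[-12, -14, -16, -18, -20, -22, -24, -26, -28, -30, -32, -34, -36, -38, -40, -42], [49, 28, 32, 65, 125, 193, 239, 253, 254, 248, 225, 186, 153, 142, 141, 142]]
scene x 0.049
[[-12, -14, -16, -18, -20, -22, -24, -26, -28, -30, -32, -34, -36, -38, -40, -42], [168, 157, 135, 103, 73, 56, 55, 81, 134, 198, 240, 253, 254, 250, 230, 191]]
scene y 0.038
[[12, 14, 16, 18, 20, 22, 24, 26, 28, 30, 32, 34, 36, 38, 40, 42], [130, 96, 57, 45, 82, 150, 212, 243, 250, 248, 240, 212, 177, 158, 153, 152]]
scene y 0.049
[[12, 14, 16, 18, 20, 22, 24, 26, 28, 30, 32, 34, 36, 38, 40, 42], [180, 187, 192, 186, 164, 122, 73, 50, 72, 124, 175, 206, 217, 218, 212, 191]]
```

>>> arm_command:
  dp:
    - [-0.0012,0.003,0.002]
    - [0,0.003,0]
    - [0,0,0]
    - [0,0,0]
    - [0,0,0]
    - [0,0,0]
  rot:
    - [0,0,0]
    - [0,0,0]
    - [0,0,0]
    - [0,0,0]
    - [0,0,0]
    - [0,0,0]
  jaw: [-1,-1,-1,-1,-1,-1]

```text
t: 12.6
eef_pos: [0.4875, 0.2316, 0.1369]
orientation: [-90.0, -0.0, 107.4]
wrist_force: [-0.4, 0.8, -4.9]
width: 0.0431
```

```bash
python3 - <<'E'
from prof import *
for n in("scene","top"):
    p,d=capture(n);np.savez(n+"7.npz",p=p,d=d)
s=sense();print(s['t'],s['eef_pos'],s['orientation'],s['wrist_force'])
X=(s['eef_pos'][:2]-c0)*1000; print("tcp",X@ex,X@ey); zf=s['eef_pos'][2]-.095
A=cv2.resize(np.load("scene7.npz")['p'][262:302,145:205],None,fx=7,fy=7,interpolation=cv2.INTER_CUBIC)
B=cv2.resize(np.load("top7.npz")['p'][190:230,150:200],None,fx=7,fy=7,interpolation=cv2.INTER_CUBIC)
cv2.imwrite("pics/z7.png",np.hstack([A,B])[:,:,::-1])
for n in("top","scene"):
    img=np.load(n+"7.npz")['p']
    for axis,along in((0,np.arange(-15,12,1.) if n=="top" else np.arange(-12,16,1.)),(1,np.arange(-15,8,1.))):
        sg=-1 if (axis==0 or n=="top") else 1
        for z in(.038,zf):
            r=np.arange(12,40,2)*sg
            print(n,"xy"[axis],z); print(np.c_[r,prof(n,img,axis,r,along,z).round()].astype(int).T.tolist())
E
```

```text
12.7 [0.4875 0.2316 0.1369] [-90.0124  -0.0027 107.3519] [ 1.161   0.6151 -5.4651]
tcp -0.19573961218867436 -1.436658159074184
top x 0.038
[[-12, -14, -16, -18, -20, -22, -24, -26, -28, -30, -32, -34, -36, -38], [89, 89, 90, 90, 91, 106, 145, 187, 210, 218, 202, 168, 134, 109]]
top x 0.041892416378276814
[[-12, -14, -16, -18, -20, -22, -24, -26, -28, -30, -32, -34, -36, -38], [89, 89, 90, 90, 91, 99, 132, 176, 205, 217, 209, 178, 142, 114]]
top y 0.038
[[-12, -14, -16, -18, -20, -22, -24, -26, -28, -30, -32, -34, -36, -38], [81, 80, 76, 69, 60, 62, 87, 121, 141, 145, 138, 116, 92, 75]]
top y 0.041892416378276814
[[-12, -14, -16, -18, -20, -22, -24, -26, -28, -30, -32, -34, -36, -38], [81, 80, 78, 72, 62, 59, 77, 111, 136, 144, 141, 124, 98, 79]]
scene x 0.038
[[-12, -14, -16, -18, -20, -22, -24, -26, -28, -30, -32, -34, -36, -38], [169, 151, 121, 102, 128, 189, 236, 253, 254, 247, 224, 185, 153, 142]]
scene x 0.041892416378276814
[[-12, -14, -16, -18, -20, -22, -24, -26, -28, -30, -32, -34, -36, -38], [173, 171, 161, 138, 110, 114, 164, 221, 249, 254, 252, 237, 203, 164]]
scene y 0.038
[[12, 14, 16, 18, 20, 22, 24, 26, 28, 30, 32, 34, 36, 38], [189, 183, 161, 123, 105, 144, 201, 234, 240, 237, 226, 202, 172, 156]]
scene y 0.041892416378276814
[[12, 14, 16, 18, 20, 22, 24, 26, 28, 30, 32, 34, 36, 38], [191, 195, 192, 176, 140, 106, 116, 166, 210, 227, 227, 220, 204, 178]]
```

View pics/z7.png

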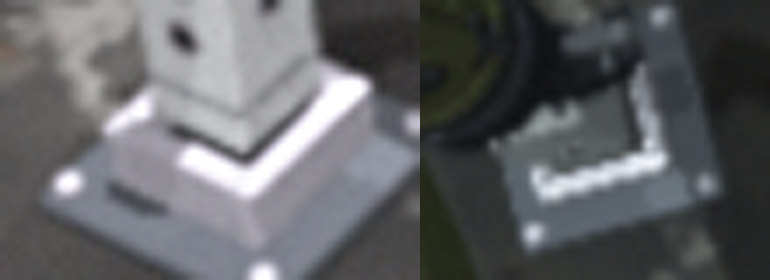

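```bash
cat > fit.py <<'E'
from prof import *
from scipy.optimize import least_squares
from scipy.special import ndtr
import sys
def run(k,zf):
  for n in("top","scene"):
    img=np.load(f"{n}{k}.npz")['p']
    for axis,along in((0,np.arange(-15,10,1.) if n=="top" else np.arange(-12,16,1.)),(1,np.arange(-15,8,1.))):
        sg=-1 if (axis==0 or n=="top") else 1
        r=np.arange(10,42,.5); y=prof(n,img,axis,r*sg,along,.038)
        W0={("top",0):218,("top",1):148,("scene",0):290,("scene",1):270}[n,axis]
        gap=48 if n=="top" else 28
        def mod(q):
            b,e,i,o,w,p,s=q
            f=b+(gap-b)*ndtr((r-e)/s)+(w-gap)*ndtr((r-i)/s)+(p-w)*ndtr((r-o)/s)
            return np.minimum(f,254)
        q=least_squares(lambda q:mod(q)-y,[y[0],20,24.5,34.5,W0,y[-1],2],bounds=([0,8,15,28,100,0,.5],[260,40,30,40,420,260,4])).x
        # move block edge from plane .038 to plane zf: shift depends on camera
        o=M[n]['cam_to_world'][:3,3]; X=np.r_[c0,.038]; dv=o-X; sh=((dv[:2]@(ex,ey)[axis])/dv[2])*(zf-.038)*1000*sg
        print(n,"xy"[axis],"block %.1f edge %.2f(+%.2f) inner %.2f outer %.2f wall %.0f pl %.0f s %.2f"%(q[0],q[1],sh,*q[2:]),"gap",round(q[2]-q[1]-sh,2),"rms",np.sqrt(np.mean((mod(q)-y)**2)).round(1))
E
python3 -c "
from fit import *
run(6,.049);run(7,.042)"
```

```text
top x block 90.9 edge 17.31(+1.84) inner 23.94 outer 34.36 wall 226 pl 98 s 2.72 gap 4.79 rms 0.8
top y block 81.9 edge 16.44(+2.05) inner 24.65 outer 34.78 wall 146 pl 69 s 2.08 gap 6.16 rms 1.6
scene x block 203.2 edge 9.00(+8.62) inner 20.49 outer 33.39 wall 256 pl 139 s 2.42 gap 2.87 rms 2.1
scene y block 149.3 edge 14.30(+8.50) inner 21.73 outer 34.60 wall 251 pl 151 s 2.33 gap -1.07 rms 1.1
top x block 90.0 edge 22.08(+0.67) inner 24.06 outer 34.44 wall 223 pl 98 s 2.58 gap 1.31 rms 0.9
top y block 81.0 edge 18.60(+0.75) inner 24.64 outer 34.80 wall 148 pl 66 s 2.36 gap 5.3 rms 1.0
scene x block 173.9 edge 16.59(+3.13) inner 20.77 outer 33.26 wall 259 pl 139 s 2.51 gap 1.05 rms 1.3
scene y block 188.9 edge 18.16(+3.09) inner 21.95 outer 34.32 wall 241 pl 151 s 2.33 gap 0.71 rms 0.8
```

>>> arm_command:
  dp:
    - [-0.002,0,-0.0012]
    - [0,0,0]
    - [0,0,0]
    - [0,0,0]
    - [0,0,0]
  rot:
    - [0,0,0]
    - [0,0,0]
    - [0,0,0]
    - [0,0,0]
    - [0,0,0]
  jaw: [-1,-1,-1,-1,-1]

```text
t: 13.12
eef_pos: [0.4891, 0.2299, 0.1368]
orientation: [-90.0, -0.0, 107.3]
wrist_force: [1.5, -0.7, -5.3]
width: 0.0429
```

```bash
sed -i 's/(1,np.arange(-15,8,1.))/(1,np.arange(-15,2,1.) if n=="top" else np.arange(-15,8,1.))/' fit.py; python3 - <<'E'
from fit import *
for n in("scene","top"):
    p,d=capture(n);np.savez(n+"8.npz",p=p,d=d)
s=sense();print(s['t'],s['eef_pos'],s['orientation'],s['wrist_force'])
X=(s['eef_pos'][:2]-c0)*1000; print("tcp",X@ex,X@ey)
run(7,.042);run(8,s['eef_pos'][2]-.095)
A=cv2.resize(np.load("scene8.npz")['p'][262:302,145:205],None,fx=13,fy=13,interpolation=cv2.INTER_CUBIC)
cv2.imwrite("pics/z8.png",A[:,:,::-1])
B=cv2.resize(np.load("top8.npz")['p'][190:230,150:200],None,fx=13,fy=13,interpolation=cv2.INTER_CUBIC)
cv2.imwrite("pics/z8t.png",B[:,:,::-1])
E
```

```text
13.2167 [0.4892 0.23   0.1368] [-90.0005  -0.0024 107.3509] [-1.1346 -0.5697 -4.9445]
tcp 0.8893792449381248 -3.456849984088103
top x block 90.0 edge 22.08(+0.67) inner 24.06 outer 34.44 wall 223 pl 98 s 2.58 gap 1.31 rms 0.9
top y block 81.9 edge 18.42(+0.75) inner 24.83 outer 34.74 wall 155 pl 66 s 2.42 gap 5.66 rms 1.0
scene x block 173.9 edge 16.59(+3.13) inner 20.77 outer 33.26 wall 259 pl 139 s 2.51 gap 1.05 rms 1.3
scene y block 188.9 edge 18.16(+3.09) inner 21.95 outer 34.32 wall 241 pl 151 s 2.33 gap 0.71 rms 0.8
top x block 88.4 edge 20.68(+0.64) inner 23.99 outer 34.38 wall 223 pl 98 s 2.64 gap 2.67 rms 0.8
top y block 83.0 edge 20.77(+0.71) inner 25.18 outer 34.64 wall 162 pl 67 s 2.75 gap 3.69 rms 0.9
scene x block 168.0 edge 15.60(+2.98) inner 20.72 outer 33.26 wall 259 pl 139 s 2.52 gap 2.14 rms 1.2
scene y block 183.3 edge 16.05(+2.94) inner 21.90 outer 34.38 wall 247 pl 151 s 2.42 gap 2.91 rms 0.7
```

View pics/z8.png

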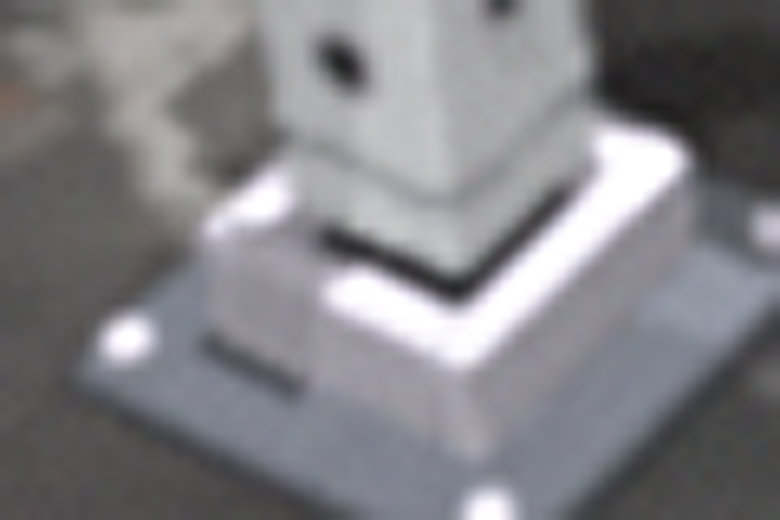

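View pics/z8t.png

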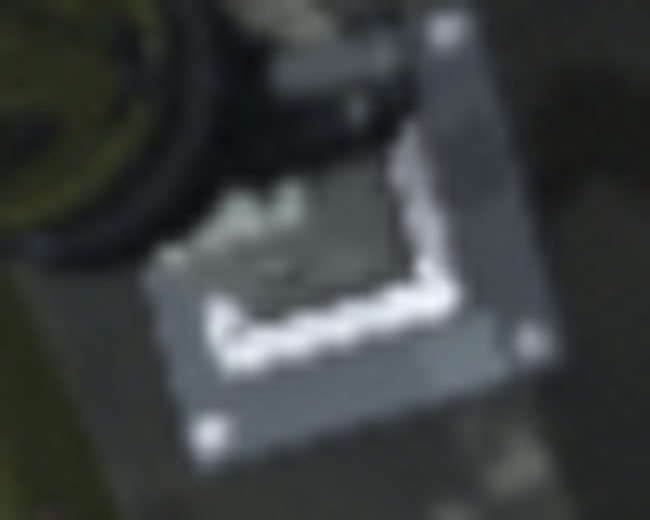

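>>> arm_command:
  dp:
    - [0,0.002,0]
    - [0,0.002,0]
    - [0,0.002,0]
    - [0,0.001,0]
    - [0,0,0]
    - [0,0,0]
  rot:
    - [0,0,0]
    - [0,0,0]
    - [0,0,0]
    - [0,0,0]
    - [0,0,0]
    - [0,0,0]
  jaw: [-1,-1,-1,-1,-1,-1]

```text
t: 13.72
eef_pos: [0.4891, 0.2299, 0.1296]
orientation: [-90.0, 0.0, 107.4]
wrist_force: [0.2, 0.1, -5.4]
width: 0.0434
```

>>> arm_command:
  dp:
    - [0,0.0015,0]
    - [0,0.0015,0]
    - [0,0.0015,0]
    - [0,0,0]
    - [0,0,0]
  rot:
    - [0,0,0]
    - [0,0,0]
    - [0,0,0]
    - [0,0,0]
    - [0,0,0]
  jaw: [-1,-1,-1,-1,-1]

```text
t: 14.13
eef_pos: [0.489, 0.2299, 0.1251]
orientation: [-90.0, 0.0, 107.4]
wrist_force: [-0.1, -0.6, -5.6]
width: 0.0431
```

```bash
python3 - <<'E'
from fit import *
p,d=capture("scene");np.savez("scene9.npz",p=p,d=d)
s=sense();print(s['t'],s['eef_pos'],s['orientation'],s['wrist_force'],s['wrist_torque'])
A=cv2.resize(p[225:305,130:220],None,fx=7,fy=7,interpolation=cv2.INTER_CUBIC)
cv2.imwrite("pics/z9.png",A[:,:,::-1])
E
```

```text
14.1833 [0.4892 0.2299 0.1253] [-89.9943   0.0005 107.3477] [ 0.1346 -1.0034 -5.2291] [0.0272 0.0142 0.0015]
```

View pics/z9.png

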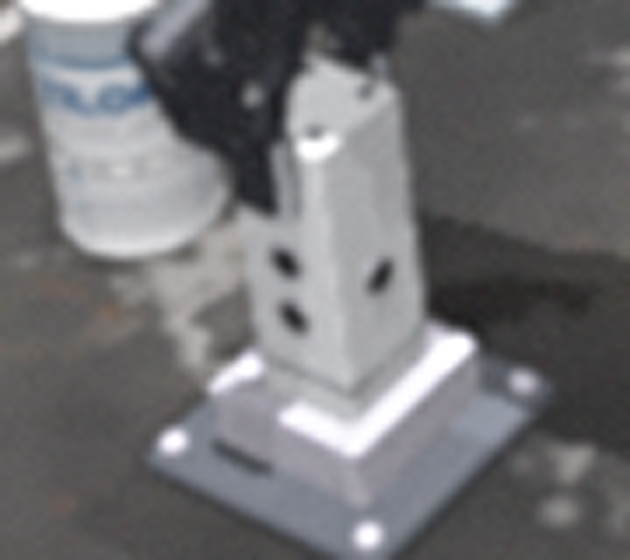

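>>> arm_command:
  dp:
    - [0,0.0015,0]
    - [0,0.0015,0]
    - [0,0.0015,0]
    - [0,0,0]
    - [0,0,0]
  rot:
    - [0,0,0]
    - [0,0,0]
    - [0,0,0]
    - [0,0,0]
    - [0,0,0]
  jaw: [-1,-1,-1,-1,-1]

```text
t: 14.6
eef_pos: [0.4893, 0.23, 0.1209]
orientation: [-90.0, -0.0, 107.4]
wrist_force: [-1.1, 0.4, -4.1]
width: 0.0431
```

>>> arm_command:
  dp:
    - [0,0.001,0]
    - [0,0.001,0]
    - [0,0.001,0]
    - [0,0,0]
    - [0,0,0]
  rot:
    - [0,0,0]
    - [0,0,0]
    - [0,0,0]
    - [0,0,0]
    - [0,0,0]
  jaw: [-1,-1,-1,-1,-1]

```text
t: 15.02
eef_pos: [0.4895, 0.23, 0.1183]
orientation: [-90.1, -0.0, 107.3]
wrist_force: [-2.3, -0.6, 4.4]
width: 0.043
```

>>> arm_command:
  dp:
    - [0,0.001,0]
    - [0,0.001,0]
    - [0,0.001,0]
    - [0,0,0]
    - [0,0,0]
  rot:
    - [0,0,0]
    - [0,0,0]
    - [0,0,0]
    - [0,0,0]
    - [0,0,0]
  jaw: [-1,-1,-1,-1,-1]

```text
t: 15.43
eef_pos: [0.4894, 0.23, 0.1147]
orientation: [-90.0, -0.0, 107.3]
wrist_force: [-1.2, -0.6, 2.6]
width: 0.0429
```

>>> arm_command:
  dp:
    - [0,0.001,0]
    - [0,0.001,0]
    - [0,0,0]
    - [0,0,0]
    - [0,0,0]
  rot:
    - [0,0,0]
    - [0,0,0]
    - [0,0,0]
    - [0,0,0]
    - [0,0,0]
  jaw: [-1,-1,-1,-1,-1]

```text
t: 15.85
eef_pos: [0.4894, 0.2301, 0.113]
orientation: [-90.0, -0.0, 107.3]
wrist_force: [-0.9, -1.2, 4.7]
width: 0.0433
```

```bash
python3 - <<'E'
from fit import *
p,d=capture("scene");np.savez("scene10.npz",p=p,d=d)
s=sense();print(s['t'],s['eef_pos'],s['orientation'],s['wrist_force'],s['wrist_torque'])
A=cv2.resize(p[250:305,140:210],None,fx=10,fy=10,interpolation=cv2.INTER_CUBIC)
cv2.imwrite("pics/z10.png",A[:,:,::-1])
E
```

```text
15.9 [0.4894 0.23   0.113 ] [-90.0316  -0.0012 107.3526] [-1.7329 -0.3849  4.9949] [-0.3408  0.1925 -0.0335]
```

View pics/z10.png

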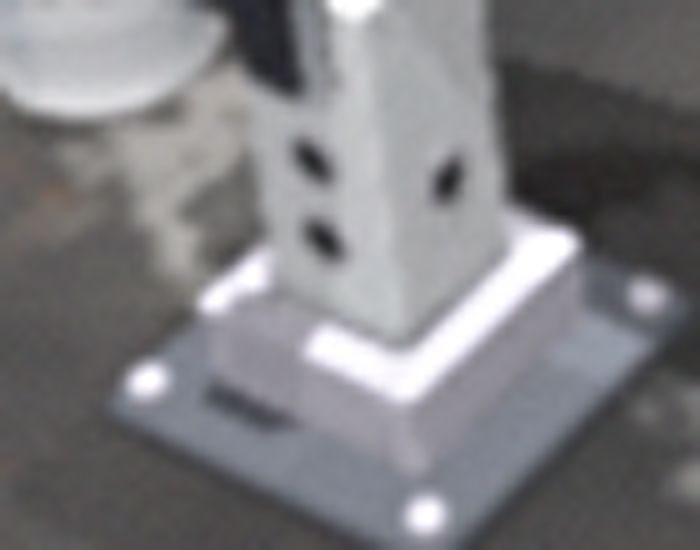

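>>> arm_command:
  dp:
    - [0,0.001,0]
    - [0,0,0]
    - [0,0,0]
    - [0,0,0]
  rot:
    - [0,0,0]
    - [0,0,0]
    - [0,0,0]
    - [0,0,0]
  jaw: [-1,-1,-1,-1]

```text
t: 16.23
eef_pos: [0.4896, 0.2301, 0.113]
orientation: [-90.1, -0.0, 107.4]
wrist_force: [-3.3, -0.7, 11.1]
width: 0.0428
```

>>> arm_command:
  dp:
    - [0,0.001,0]
    - [0,0,0]
    - [0,0,0]
    - [0,0,0]
  rot:
    - [0,0,0]
    - [0,0,0]
    - [0,0,0]
    - [0,0,0]
  jaw: [-1,-1,-1,-1]

```text
t: 16.57
eef_pos: [0.4897, 0.2301, 0.1129]
orientation: [-90.1, -0.0, 107.4]
wrist_force: [-3.9, -1.7, 17.0]
width: 0.0429
```

>>> arm_command:
  dp:
    - [0,-0.001,0]
    - [0,-0.001,0]
    - [0,0,0]
    - [0,0,0]
    - [0,0,0]
    - [0,0,0]
    - [0,0,0]
    - [0,0,0]
    - [0,0,0]
    - [0,0,0]
  rot:
    - [0,0,0]
    - [0,0,0]
    - [0,0,0]
    - [0,0,0]
    - [0,0,0]
    - [0,0,0]
    - [0,0,0]
    - [0,0,0]
    - [0,0,0]
    - [0,0,0]
  jaw: [-1,-1,-1,1,1,1,1,1,1,1]

```text
t: 17.4
eef_pos: [0.4892, 0.23, 0.1127]
orientation: [-90.0, -0.0, 107.3]
wrist_force: [-0.0, 0.7, 0.4]
width: 0.0851
```

>>> arm_command:
  dp:
    - [0,0,0]
    - [0,0,0]
    - [0,-0.01,0]
    - [0,-0.02,0]
    - [0,-0.03,0]
    - [0,-0.03,0]
    - [0,-0.03,0]
    - [0,0,0]
  rot:
    - [0,0,0]
    - [0,0,0]
    - [0,0,0]
    - [0,0,0]
    - [0,0,0]
    - [0,0,0]
    - [0,0,0]
    - [0,0,0]
  jaw: [1,1,1,1,1,1,1,1]

```text
t: 18.07
eef_pos: [0.4924, 0.2315, 0.24]
orientation: [-90.7, -0.1, 107.3]
wrist_force: [1.5, 1.5, -0.1]
width: 0.0856
```

```bash
python3 - <<'E'
from fit import *
p,d=capture("scene");np.savez("scene11.npz",p=p,d=d)
s=sense();print(s['t'],s['eef_pos'],s['wrist_force'],s['width'])
A=cv2.resize(p[210:310,120:240],None,fx=6,fy=6,interpolation=cv2.INTER_CUBIC)
cv2.imwrite("pics/z11.png",A[:,:,::-1])
W=cloud("scene",d);q=W[225:255,150:205].reshape(-1,3);q=q[(abs(q[:,0]-.487)<.04)&(abs(q[:,1]-.233)<.04)&(q[:,2]<.17)];
top=q[q[:,2]>np.nanpercentile(q[:,2],70)];print(np.nanpercentile(q[:,2],[50,90,95,99]),len(q))
E
```

```text
18.1167 [0.4915 0.2311 0.2373] [-0.1875  0.3055 -0.7079] 0.08567530402386274
[0.1466 0.1498 0.1502 0.1515] 370
```

View pics/z11.png

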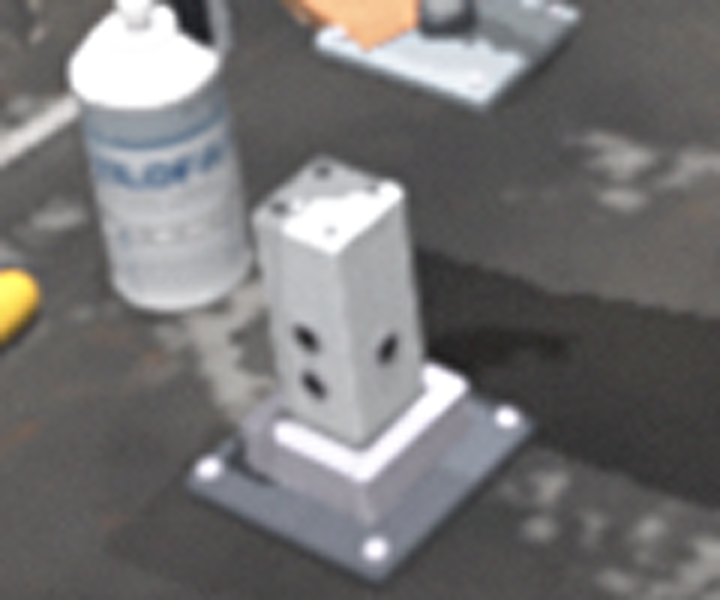

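>>> arm_command:
  dp:
    - [-0.025,-0.01,0.015]
    - [-0.03,-0.01,0.015]
    - [-0.03,0,0.015]
    - [-0.03,0,0.015]
    - [-0.03,0,0.015]
    - [-0.03,0,0.015]
    - [-0.025,0,0.01]
    - [0,0,0]
    - [0,0,0]
  rot:
    - [0,0,0]
    - [0,0,0]
    - [0,0,0]
    - [0,0,0]
    - [0,0,0]
    - [0,0,0]
    - [0,0,0]
    - [0,0,0]
    - [0,0,0]
  jaw: [1,1,1,1,1,1,1,1,1]

```text
t: 18.87
eef_pos: [0.4527, 0.0082, 0.2524]
orientation: [-89.9, -0.0, 107.2]
wrist_force: [0.2, 0.1, -0.2]
width: 0.0856
```

```bash
python3 - <<'E'
from prof import *
p,d=capture("top");np.savez("top12.npz",p=p,d=d)
s=sense();print(s['t'],s['eef_pos'],s['wrist_force'],s['width'])
W=cloud("top",d);q=W[185:220,155:200].reshape(-1,3);q=q[(q[:,2]>.138)&(q[:,2]<.16)]
print(np.median(q[:,2]),len(q),((q.min(0)+q.max(0))/2))
m=np.zeros(d.shape,bool);m[180:225,150:205]=((W[...,2]>.135)&(W[...,2]<.16))[180:225,150:205]
r=rect("top",m,.148);print(r); v,u=np.nonzero(m);c=onz("top",u.mean(),v.mean(),.148)[:2];print("offset mm",(c-c0)@ex*1000,(c-c0)@ey*1000)
cv2.imwrite("pics/t12.png",cv2.resize(p[100:260,100:340],None,fx=3.3,fy=3.3,interpolation=cv2.INTER_CUBIC)[:,:,::-1])
E
```

```text
18.9167 [0.453  0.0091 0.2524] [0.1649 0.0776 0.7608] 0.0851252661651769
0.14764467289337257 186 [0.4894 0.2318 0.1455]
((487.84173583984375, 230.73822021484375), (45.8293571472168, 45.5269660949707), 17.239229202270508)
offset mm 0.30483162735842345 -2.189384379594692
```

View pics/t12.png

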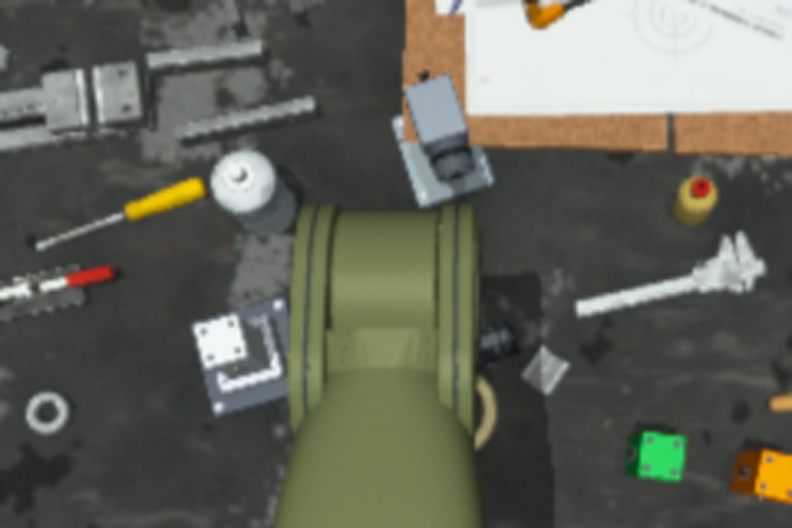

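```bash
python3 -c "
from cell import *
print(close_job())"
```

```text
the job is handed in; nothing more can be done
None
```

The run is complete and handed in, at about 19 s of the 54 s allowed. `close_job()` gave no verdict, so the result is judged only from my own checks.

**What was done**
- I gripped the aluminium block near its top and showed the one-port, two-port and three-port faces to the lens in that order. Each was held for about a second, roughly 60 mm from the glass.
- I stood the block in the nest and pressed until the floor stopped moving. The net force was about 22 N at that point, against the 60 N limit.
- I then released the block and moved the arm clear.

**Last checks**
- **Height:** the block's top measures about 0.148 m, so its foot is about 18 mm above the bench and the nest floor is fully home. The line round the foot is at or just below the rim.
- **Position:** the block's top is about 2.2 mm off the nest centre, against the 5 mm limit, and the block looks upright.
- **Contact:** the gripper is fully open and the wrist force is near zero.
- **Surroundings:** the spray can, oil bottle, V block and camera look unmoved. The tape roll is mostly hidden by the arm in the last picture, so it is not confirmed there.

**Disagreements**
- The robot's position reading and the camera images differed by about 3 mm across the nest. I followed the images, and the block went in without touching the rim.
- The scene and top cameras disagreed by about 1–2 mm on the gap between block and nest.

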